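Wipe used test cassettes off the reading tray into the discard pan

TASK

Clear the reading tray: first push the yellow discard pan along the bench until it is fully home under the tray's open lip, against the stand. Then, with the blue wiper block held in the gripper (behind the cassettes, at the closed end, there is bare deck for its foot), wipe all five used test cassettes along the deck, over the lip and into the pan, so that none is left hanging or leaning on the lip; they are infectious, so never touch one with the gripper. Leave the soiled wiper standing upright on the emptied tray, with the pan still home and the other things on the bench undisturbed.

Things in the scene. Friction and masses are not known exactly. Their poses are not given: they have to be found in the camera images.
- tray: Fixed steel reading tray; origin on the bench under the deck's centre. Deck 26 mm above the bench, open lip at its -y end, no rail there. Rails 14 mm above the deck: along both sides (inner faces x = -0.085 and 0.085) and across the closed +y end (inner face y = 0.106). Under the deck is a stand with an upright grey front face at y = -0.090.
- tray_lip (a point): Middle of the lip's edge, at deck height; tray frame (0, -0.115, 0.026), same axes as the tray. The lip's underside is 22 mm above the bench and it overhangs the stand's front face by 25 mm.
- pan: Loose yellow open pan, origin under its centre. Outside 199 (x) x 149 (y) x 18 mm, inside 190 x 140 mm. Starts on the bench 4 to 10 cm short of home, off the lip, roughly square to the tray; slides under a push of 1 to 3 N. Its rim passes 4 mm below the lip; home, its long side touches the stand's front face, origin at (0, -0.1645) in the tray's frame, rim 25 mm in under the lip.
- wiper_mid (a point): Centre of the loose wiper block standing on the bench, 44 mm above its underside. Black rubber foot 154 (x) x 36 (y) mm, wiping faces at y = +-0.018, body 48 mm high; on top a blue grip rib 104 (x) x 24 (y) mm, from 48 to 88 mm above the underside, best pinched across its 24 mm about 72 mm up. Weighs 0.15 to 0.24 kg. Fits lengthwise between the side rails, 8 mm free each side. z is up.
- cassette_0: Used white rapid-test cassette, 70 mm (x) x 22 mm (y) x 6 mm (z), 12 g, loose, lying flat on the tray's deck at the start; origin at the centre of its underside. All five lie between the lip and y = 0.045 in the tray's frame; the last 60 mm of deck before the end rail are bare.
- cassette_1: Used white rapid-test cassette, 70 mm (x) x 22 mm (y) x 6 mm (z), 12 g, loose, lying flat on the tray's deck at the start; origin at the centre of its underside. All five lie between the lip and y = 0.045 in the tray's frame; the last 60 mm of deck before the end rail are bare.
- cassette_2: Used white rapid-test cassette, 70 mm (x) x 22 mm (y) x 6 mm (z), 12 g, loose, lying flat on the tray's deck at the start; origin at the centre of its underside. All five lie between the lip and y = 0.045 in the tray's frame; the last 60 mm of deck before the end rail are bare.
- cassette_3: Used white rapid-test cassette, 70 mm (x) x 22 mm (y) x 6 mm (z), 12 g, loose, lying flat on the tray's deck at the start; origin at the centre of its underside. All five lie between the lip and y = 0.045 in the tray's frame; the last 60 mm of deck before the end rail are bare.
- cassette_4: Used white rapid-test cassette, 70 mm (x) x 22 mm (y) x 6 mm (z), 12 g, loose, lying flat on the tray's deck at the start; origin at the centre of its underside. All five lie between the lip and y = 0.045 in the tray's frame; the last 60 mm of deck before the end rail are bare.
- strip_box: Bystander: orange and white carton, 35 x 60 x 105 mm, standing; origin under its centre.
- specimen_cup_1: Bystander: white-lidded specimen cup, 52 mm wide, 56 mm high; origin under its centre.
- amber_bottle: Bystander: small amber bottle with a red cap, 31 mm wide, 78 mm high; origin under its centre.
- marker_red: Bystander: red-capped marker lying down, 135 mm long; origin under its centre.

How it is judged:
On the way, in this order (a step that is already met when the one before it is completed fails the run):
1. the pan is home under the lip while all five cassettes still lie on the tray (y of pan in the frame of tray between -0.176 and -0.15 m and x of pan in the frame of tray between -0.02 and 0.02 m and angle between the x axis of pan and the x axis of tray, either way round below 0.08 rad and z of each of cassette_0, cassette_1, cassette_2, cassette_3, cassette_4 in the frame of tray above 0.022 m and y of each of cassette_0, cassette_1, cassette_2, cassette_3, cassette_4 in the frame of tray above -0.115 m), for 0.2 s.
2. all five cassettes are in the pan, and the pan is still home (y of pan in the frame of tray between -0.176 and -0.15 m and x of pan in the frame of tray between -0.02 and 0.02 m and angle between the x axis of pan and the x axis of tray, either way round below 0.08 rad and x of cassette_0 in the frame of pan between -0.095 and 0.095 m and y of cassette_0 in the frame of pan between -0.07 and 0.07 m and z of cassette_0 in the frame of pan between -0.002 and 0.022 m and contact force between each of cassette_0, cassette_1, cassette_2, cassette_3, cassette_4 and tray below 0.03 N and x of cassette_1 in the frame of pan between -0.095 and 0.095 m and y of cassette_1 in the frame of pan between -0.07 and 0.07 m and z of cassette_1 in the frame of pan between -0.002 and 0.022 m and x of cassette_2 in the frame of pan between -0.095 and 0.095 m and y of cassette_2 in the frame of pan between -0.07 and 0.07 m and z of cassette_2 in the frame of pan between -0.002 and 0.022 m and x of cassette_3 in the frame of pan between -0.095 and 0.095 m and y of cassette_3 in the frame of pan between -0.07 and 0.07 m and z of cassette_3 in the frame of pan between -0.002 and 0.022 m and x of cassette_4 in the frame of pan between -0.095 and 0.095 m and y of cassette_4 in the frame of pan between -0.07 and 0.07 m and z of cassette_4 in the frame of pan between -0.002 and 0.022 m), for 0.2 s.
At the end, for the whole second after the job is handed in: All five cassettes lie in the pan, below the lip, none hanging or leaning on the tray; the pan is home (within 11 mm of the stand, centred to 20 mm, square to 0.08 rad); the wiper stands upright (tilt under 0.12 rad) with its foot flat on the deck; the pan is still (all of step 2 and x of wiper_mid in the frame of tray between -0.085 and 0.085 m and y of wiper_mid in the frame of tray between -0.112 and 0.106 m and z of wiper_mid in the frame of tray between 0.065 and 0.075 m and angle between wiper_mid's own z axis and vertical below 0.12 rad and linear speed of pan below 0.02 m/s); the robot touches nothing.
It fails at once if a cassette is touched by the gripper or arm (contact force between any of the fingers, the arm and cassette_0 above 0.5 N or contact force between any of the fingers, the arm and cassette_1 above 0.5 N or contact force between any of the fingers, the arm and cassette_2 above 0.5 N or contact force between any of the fingers, the arm and cassette_3 above 0.5 N or contact force between any of the fingers, the arm and cassette_4 above 0.5 N).
It fails at once if a bystander is pushed more than 30 mm or knocked over (distance of any of strip_box, specimen_cup_1, amber_bottle, marker_red from where it was at the start of the episode above 0.03 m or angle between any of strip_box, specimen_cup_1, amber_bottle, marker_red's own z axis and vertical above 0.5 rad).
It also fails if it takes over 64 s, if anything falls off the work surface, if the arm or the gripper's body presses on something with over 40 N, if the wrist force passes 120 N, or if a joint passes its speed limit or range.

ROBOT

A 6-joint arm with a two-finger parallel gripper is mounted at the origin on a cart in front of the work surface, level with it; the furniture and walls round the work are solid. World frame = base frame: x ahead of the robot, y to its left, z up, the work surface at z = 0. Lengths are in m, angles in rad, forces in N, time in s.
With the tool pointing down it reaches from about 0.425 to 0.95 m from the base axis. Payload 3.5 kg.
Tool frame: the origin (TCP) lies at the very end of the fingers, on their centre line; the grasp point (between the pads) lies 19 mm behind it; z points along the fingers, y is the direction in which the jaws open and shut (so a half turn about z gives the same grasp; the last joint's range is limited). The gripper opens to 85 mm and grips with 20 to 120 N. Pads are 22 mm wide; open, the fingers measure 114 mm over their backs; the gripper's body (76 mm by 85 mm) begins 54 mm behind the grasp point. The pads swing forward as they close: fully open they stand 13 mm farther back than shut.
Start: joints at [-1.485, 0.286, 1.577, -0, 1.279, -0.15], TCP at [0.158, -0.656, 0.231] pointing down, gripper open.
Joint ranges: [-2.77, 2.77], [-0.9, 2.22], [0.21, 2.48], [-1.53, 4.67], [0.24, 2.81], [-2.84, 2.84]. Speed limits (rad/s): [2.79, 2.79, 3.14, 3.14, 3.14, 3.14].

INTERFACE

Orientations are given as a unit quaternion [x, y, z, w].
In Python, from plant import get_state, read_camera, get_calibration, ticket, search_frame, cut_out, pinpoint gives the robot as it stands.
- The arm moves only by the tool move_arm, never from a script. Its argument "plan" is a list that holds one entry, the list of rows, each a list of 7 numbers: the turn, a rotation vector about the tool's x, y, z in degrees, then the shift along the tool's x, y, z in m, then the finger opening in m, from 0 to 0.0854. In form: [[[ax, ay, az, x, y, z, hand], ...]]. A call has exactly 5 rows; each row is the pose to reach, as a shift and turn from the pose measured when the call began, along the tool's axes at that moment; what a row does not reach only later rows make up. A row lasts 1/8 s, in which the tool goes at most 62.5 mm and 10.7 degrees, less where a joint would pass 70% of its speed; a pose out of reach is approached as far as the arm can. A call with a gripper value outside its range is refused whole. The fingers move at their own pace and stop on an object; "force" is the grip in N (left out, the last holds). Time passes only in rows, so rows that repeat a pose let the fingers close, or fill a call up. It gives the time, the measured TCP pose, the force and the opening at its end, in the units of the state.
- get_state(): the state, without advancing time (a new reading comes with each control period).
- read_camera(name): name is "scene" or "side" or "wrist"; returns the picture (384x512x3 uint8, red, green, blue); there is no depth.
- get_calibration(name): a dict with "mtx" (3x3 intrinsics, pixels), "extrinsics" (4x4, takes a point from camera to world coordinates); the wrist camera has in their place "hand_eye" (4x4, takes a point from camera to tool coordinates, whose origin is the TCP and whose axes are the flange's). Camera axes: x right, y up, looking along -z (the intrinsics and any distortion apply to the point x, -y, -z); pixel columns grow to the right and rows downward; lengths in m; the calibration is good to about 2 mm. A picture is of the moment at which its call begins: read the wrist's pose just before it. get_calibration takes no time and is no camera call.
- ticket.sign_off(): hands the job in, once; it reports no verdict.
Trained networks look in the newest picture that a camera, given by its name, has taken for a name from the list of things; names that differ only in an ending like _2 or _b are one class to them, and where a whole thing is asked for, a point or a joint stands for the part that bears it (a point fixed in the world has none). Each returns a list of dicts, best first, with "p" (0 to 1); they miss things now and then, are a little off and sometimes report something else, mostly with a low value. They report only what shows in the picture. A call takes as long as a camera call.
- search_frame(camera, query): "centre" ([column, row] in pixels, amid what is visible of it).
- cut_out(camera, query): "pixels" (384x512 bool, what is visible of it) and "centre" ([column, row] in pixels, amid what is visible of it).
- pinpoint(camera, query): "centre" ([column, row] in pixels: a listed point, or the origin of a listed thing).
The state is a dict: "time": time; "qpos": joint angles; "dq": joint speeds; "joint_efforts": joint torques, N m; "eef_pos": TCP position; "tcp_rot": TCP orientation; "contact_force": force on the tool from outside, world axes, zero at the start; "wrist_torque": the same for the moment, N m; "opening": opening from 0.0 (shut) to 1.0 (fully open).
Only numpy, scipy, OpenCV 4.12 (cv2) and the standard library are available. Lean on these libraries where they do the work, as an engineer would, in place of code of your own. Each camera call takes 0.05 s, during which the arm holds its last target.

## Working session

There is one attempt and no reset: what is moved stays moved. The work goes in short steps, Python scripts to look and compute and a tool call to move; the robot and the scene stay as the last step left them, time stands still between calls to the robot, and variables do not carry over. Pictures are saved under pics/ and viewed, and the job is handed in when it is done.

Besides the shell and the picture viewer there is one more tool, called in YAML: its name, and indented under it one key for each argument. move_arm: Moves the arm, as the interface text tells. Its arguments: {"type":"object","properties":{"plan":{"type":"array","items":{"type":"array","items":{"type":"array","items":{"type":"number"}}}},"force":{"type":"number"}},"required":["plan"]}

```bash
mkdir -p pics; ls; python3 - <<'E'
from plant import *
import cv2
print(get_state())
for n in ["scene","side","wrist"]:
    im=read_camera(n); cv2.imwrite(f"pics/{n}0.png",im[:,:,::-1]); c=get_calibration(n); print(n,{k:(v.round(4).tolist() if hasattr(v,'round') else v) for k,v in c.items()})
E
```

```text
pics
{'time': 0.0, 'qpos': array([-1.48503145e+00,  2.87189641e-01,  1.57818360e+00, -3.10786175e-05,
        1.27859203e+00, -1.50014075e-01]), 'dq': array([ 1.03915341e-03,  6.97366870e-05,  7.47543095e-04,  1.90783162e-03,
        6.00562782e-04, -8.89823383e-04]), 'joint_efforts': array([ 1.84790597e-04, -4.05976903e+01, -2.92626232e+01, -1.18794907e-05,
        5.76614650e-03,  4.06408091e-06]), 'eef_pos': array([ 0.15763544, -0.65565743,  0.22992762]), 'tcp_rot': array([ 9.93057853e-01,  1.17620976e-01,  2.32354654e-05, -1.18617284e-03]), 'contact_force': array([-0.83640713,  1.29044649, -0.55548119]), 'wrist_torque': array([ 0.03240958, -0.0280289 ,  0.01305153]), 'opening': 0.9996170939184216}
scene {'mtx': [[348.6516, 0.0, 250.7661], [0.0, 348.6516, 193.5237], [0.0, 0.0, 1.0]], 'extrinsics': [[-0.5465, 0.5049, -0.6681, -0.1646], [-0.8373, -0.3423, 0.4263, 0.6744], [-0.0135, 0.7924, 0.6098, 0.7317], [0.0, 0.0, 0.0, 1.0]]}
side {'mtx': [[423.9558, 0.0, 255.7623], [0.0, 423.9558, 197.2785], [0.0, 0.0, 1.0]], 'extrinsics': [[-0.8195, 0.2732, -0.5038, -0.1235], [-0.5731, -0.3847, 0.7236, 1.1657], [0.0038, 0.8817, 0.4719, 0.675], [0.0, 0.0, 0.0, 1.0]]}
wrist {'mtx': [[327.783, 0.0, 257.8719], [0.0, 327.783, 194.858], [0.0, 0.0, 1.0]], 'hand_eye': [[0.0006, 0.9453, 0.3263, 0.0848], [1.0, -0.0004, -0.0007, -0.0002], [-0.0005, 0.3263, -0.9453, -0.142], [0.0, 0.0, 0.0, 1.0]]}
```

View pics/scene0.png

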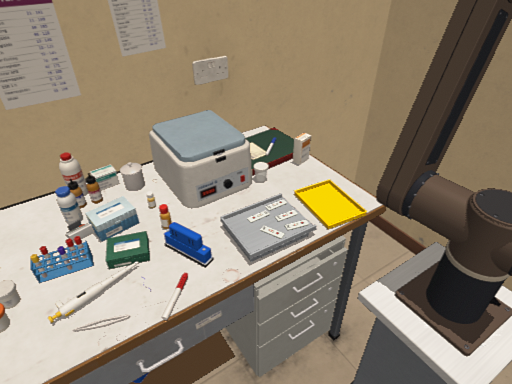

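View pics/side0.png

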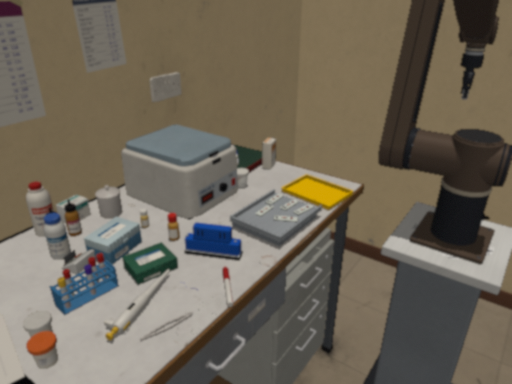

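View pics/wrist0.png

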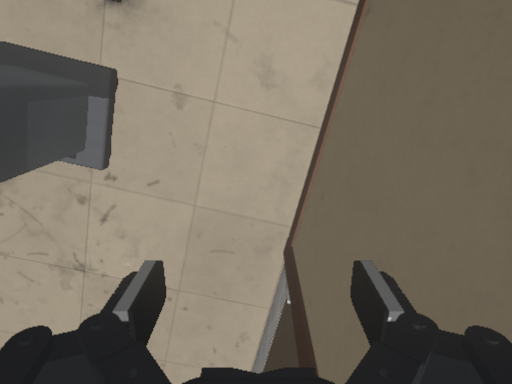

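Scene view: tray at about (267,227) with five cassettes on it, the pan at (331,203) off its right-hand lip, the wiper at (190,242), red marker at (176,296), amber bottle at (166,216), cup at (260,173) and carton at (303,150). Side view agrees; the wrist sees only the floor.

```bash
cat > h.py <<'E'
from plant import *
import numpy as np, cv2
from scipy.spatial.transform import Rotation as R
def cam(n):
    c=get_calibration(n); K=np.array(c['mtx']); 
    if n=='wrist':
        s=get_state(); T=np.eye(4);T[:3,:3]=R.from_quat(s['tcp_rot']).as_matrix();T[:3,3]=s['eef_pos']
        E=T@np.array(c['hand_eye'])
    else: E=np.array(c['extrinsics'])
    return K,E
def bp(ke,uv,z):
    K,E=ke; uv=np.atleast_2d(uv).astype(float)
    d=np.c_[(uv[:,0]-K[0,2])/K[0,0],-(uv[:,1]-K[1,2])/K[1,1],-np.ones(len(uv))]@E[:3,:3].T
    o=E[:3,3]; t=(z-o[2])/d[:,2]
    return o+d*t[:,None]
def pr(ke,P):
    K,E=ke; P=np.atleast_2d(P); q=(P-E[:3,3])@E[:3,:3]
    return np.c_[K[0,0]*q[:,0]/-q[:,2]+K[0,2],K[1,1]*q[:,1]/q[:,2]+K[1,2]]
def inv(a): return np.linalg.inv(a)
E
python3 - <<'E'
from h import *
print([k for k in get_calibration('scene')])
Z=dict(tray=0,tray_lip=.026,pan=0,wiper_mid=.044,cassette_0=.026,strip_box=0,specimen_cup_1=0,amber_bottle=0,marker_red=0)
for n in ["scene","side"]:
    read_camera(n); ke=cam(n)
    for q,z in Z.items():
        r=pinpoint(n,q)
        for d in r[:6 if 'cas' in q else 2]: print(n,q,round(d['p'],2),np.round(d['centre'],1),bp(ke,d['centre'],z)[0,:2].round(4))
    for q in ['tray','pan','wiper_mid']:
        r=cut_out(n,q)
        if r:
            m=r[0]['pixels']; np.save(f'{n}_{q}.npy',m); print(q,r[0]['p'],m.sum())
E
```

```text
['mtx', 'extrinsics']
scene tray 0.63 [266.3 228.2] [0.4655 0.2184]
scene tray_lip 0.73 [296.2 225.1] [0.4046 0.1535]
scene tray_lip 0.65 [296.4 209.7] [0.4593 0.1084]
scene pan 0.64 [328.4 205. ] [ 0.4422 -0.0144]
scene wiper_mid 0.59 [184.1 239.1] [0.519  0.4602]
scene cassette_0 0.62 [272.4 230.3] [0.4259 0.225 ]
scene cassette_0 0.53 [295.5 221.4] [0.4185 0.1449]
scene cassette_0 0.5 [285.5 218. ] [0.4474 0.1604]
scene cassette_0 0.48 [275.1 203. ] [0.5232 0.1438]
scene cassette_0 0.44 [258.  217.5] [0.4959 0.2283]
scene strip_box 0.96 [297.6 159.7] [ 0.7162 -0.1083]
scene amber_bottle 0.7 [166.9 224.2] [0.6524 0.4637]
scene marker_red 0.88 [176.5 293.6] [0.3963 0.5431]
scene marker_red 0.72 [269.5 227.1] [0.4641 0.2075]
tray 0.92 2889
pan 0.81 2026
wiper_mid 0.62 1272
side tray 0.92 [275.1 220.5] [0.4625 0.2197]
side tray 0.39 [298.2 199.1] [0.4738 0.0588]
side tray_lip 0.96 [295.5 200.6] [0.4528 0.1152]
side tray_lip 0.55 [213.7 239.6] [0.5227 0.4378]
side pan 0.77 [318.2 191.9] [ 0.4436 -0.0269]
side wiper_mid 0.86 [211.6 240.1] [0.5078 0.463 ]
side cassette_0 0.65 [301.6 208.3] [0.4122 0.1475]
side cassette_0 0.64 [292.4 203.6] [0.4508 0.1381]
side cassette_0 0.6 [277.5 197.9] [0.5096 0.1332]
side cassette_0 0.5 [283.6 218.1] [0.4268 0.23  ]
side cassette_0 0.45 [262.4 211. ] [0.5019 0.2316]
side strip_box 0.97 [269.7 167.2] [ 0.6951 -0.1042]
side specimen_cup_1 0.56 [239.4 182.9] [0.7081 0.0747]
side amber_bottle 0.57 [176.9 238.2] [0.6389 0.4638]
side marker_red 0.49 [227.5 285.5] [0.3929 0.5424]
tray 0.76 2468
pan 0.62 1456
wiper_mid 0.62 1665
```

```bash
cat > fit.py <<'E'
from h import *
from scipy.optimize import minimize
def hullmask(ke,boxes,p):
    c,s=np.cos(p[2]),np.sin(p[2]); m=np.zeros((384*4,512*4),np.uint8)
    for (lx,ly,z0,z1) in boxes:
        P=np.array([[sx*lx/2,sy*ly/2,z] for sx in(-1,1) for sy in(-1,1) for z in(z0,z1)])
        W=np.c_[c*P[:,0]-s*P[:,1]+p[0],s*P[:,0]+c*P[:,1]+p[1],P[:,2]]
        q=(pr(ke,W)+.5)*4-.5
        cv2.fillConvexPoly(m,cv2.convexHull(np.round(q).astype(np.int32)),1)
    return cv2.resize(m.astype(np.float32),(512,384),interpolation=cv2.INTER_AREA)
def fit(masks,boxes,p0):
    kes={n:cam(n) for n in masks}
    def f(p):
        r=0
        for n,m in masks.items():
            h=hullmask(kes[n],boxes,p); r+=1-np.minimum(h,m).sum()/np.maximum(h,m).sum()
        return r/len(masks)
    best=None
    for y in (p0[2]-.15,p0[2],p0[2]+.15):
        x0=np.array([p0[0],p0[1],y]); S=np.vstack([x0,x0+[.01,0,0],x0+[0,.01,0],x0+[0,0,.1]])
        r=minimize(f,x0,method='Nelder-Mead',options=dict(initial_simplex=S,xatol=2e-4,fatol=1e-5))
        if best is None or r.fun<best.fun: best=r
    return best.x.round(4),round(best.fun,3)
PAN=[(.199,.149,0,.018)]; WIP=[(.154,.036,0,.048),(.104,.024,.048,.088)]
E
python3 - <<'E'
from fit import *
L=lambda n,q:np.load(f'{n}_{q}.npy').astype(np.float32)
for q,b,p0 in [('pan',PAN,(.443,-.02,0)),('wiper_mid',WIP,(.512,.462,0)),('tray',[(.182,.232,0,.04)],(.464,.219,0))]:
    for ns in (['scene'],['side'],['scene','side']):
        print(q,ns,fit({n:L(n,q) for n in ns},b,p0))
for sy in (.225,.230,.236):
  for sx in (.176,.182,.19): print(sx,sy,fit({n:L(n,'tray') for n in ['scene','side']},[(sx,sy,0,.04)],(.464,.219,0)))
for n,(a,b,c,d) in dict(scene=(150,150,390,300),side=(170,160,360,300)).items():
    im=cv2.imread(f'pics/{n}0.png')[b:d,a:c]; cv2.imwrite(f'pics/{n}0c.png',cv2.resize(im,None,fx=3.3,fy=3.3,interpolation=cv2.INTER_CUBIC))
E
```

```text
pan ['scene'] (array([ 0.4464, -0.0174, -0.1192]), np.float64(0.037))
pan ['side'] (array([ 0.4456, -0.0154, -0.1263]), np.float64(0.046))
pan ['scene', 'side'] (array([ 0.4458, -0.017 , -0.1238]), np.float64(0.043))
wiper_mid ['scene'] (array([0.5072, 0.4588, 0.3865]), np.float64(0.064))
wiper_mid ['side'] (array([0.508 , 0.4612, 0.3668]), np.float64(0.071))
wiper_mid ['scene', 'side'] (array([0.5073, 0.4593, 0.3804]), np.float64(0.071))
tray ['scene'] (array([ 0.4658,  0.212 , -0.0431]), np.float64(0.302))
tray ['side'] (array([ 0.464 ,  0.213 , -0.0312]), np.float64(0.269))
tray ['scene', 'side'] (array([ 0.4652,  0.2121, -0.0462]), np.float64(0.287))
0.176 0.225 (array([ 0.4617,  0.2169, -0.0434]), np.float64(0.255))
0.182 0.225 (array([ 0.464 ,  0.2163, -0.0398]), np.float64(0.273))
0.19 0.225 (array([ 0.4675,  0.2157, -0.052 ]), np.float64(0.295))
0.176 0.23 (array([ 0.4628,  0.2136, -0.0475]), np.float64(0.266))
0.182 0.23 (array([ 0.4642,  0.2134, -0.0312]), np.float64(0.283))
0.19 0.23 (array([ 0.469 ,  0.2126, -0.0518]), np.float64(0.306))
0.176 0.236 (array([ 0.4628,  0.2107, -0.0471]), np.float64(0.279))
0.182 0.236 (array([ 0.4641,  0.2106, -0.0394]), np.float64(0.295))
0.19 0.236 (array([ 0.4691,  0.2106, -0.0425]), np.float64(0.318))
```

View pics/scene0c.png

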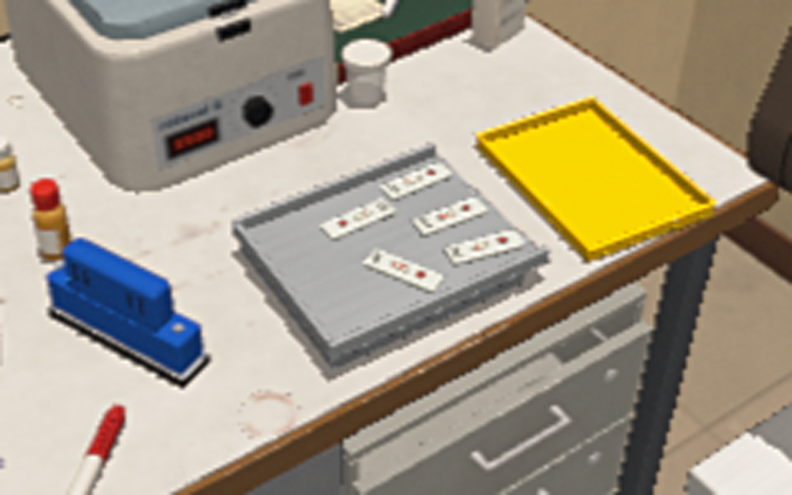

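```bash
python3 - <<'E'
from fit import *
def hm(n):
    m=np.load(f'{n}_tray.npy').astype(np.uint8)
    m=cv2.morphologyEx(m,cv2.MORPH_OPEN,np.ones((3,3),np.uint8))
    pts=cv2.findNonZero(m); h=cv2.convexHull(pts); o=np.zeros_like(m); cv2.fillConvexPoly(o,h,1); return o.astype(np.float32)
M={n:hm(n) for n in ['scene','side']}
for t in (.003,.005,.008):
  for z0 in (0,):
    for ns in (['scene'],['side'],['scene','side']):
      p,f=fit({n:M[n] for n in ns},[(.17+2*t,.221+t,z0,.04)],(.464,.219,0))
      off=(t-.009)/2 # box centre y in tray frame
      c,s=np.cos(p[2]),np.sin(p[2])
      print(t,z0,ns,p,f,'tray origin',np.round([p[0]+s*off,p[1]-c*off],4))
E
```

```text
0.003 0 ['scene'] [ 0.4633  0.218  -0.0212] 0.053 tray origin [0.4634 0.221 ]
0.003 0 ['side'] [ 0.4616  0.2186 -0.0414] 0.048 tray origin [0.4617 0.2216]
0.003 0 ['scene', 'side'] [ 0.4623  0.2181 -0.0467] 0.052 tray origin [0.4624 0.2211]
0.005 0 ['scene'] [ 0.4653  0.2172 -0.0287] 0.074 tray origin [0.4654 0.2192]
0.005 0 ['side'] [ 0.4621  0.2171 -0.0502] 0.055 tray origin [0.4622 0.2191]
0.005 0 ['scene', 'side'] [ 0.4629  0.217  -0.0455] 0.066 tray origin [0.463 0.219]
0.008 0 ['scene'] [ 0.467   0.2146 -0.0372] 0.103 tray origin [0.467  0.2151]
0.008 0 ['side'] [ 0.4645  0.2157 -0.0432] 0.082 tray origin [0.4645 0.2162]
0.008 0 ['scene', 'side'] [ 0.4637  0.2156 -0.0293] 0.096 tray origin [0.4637 0.2161]
```

View pics/side0c.png

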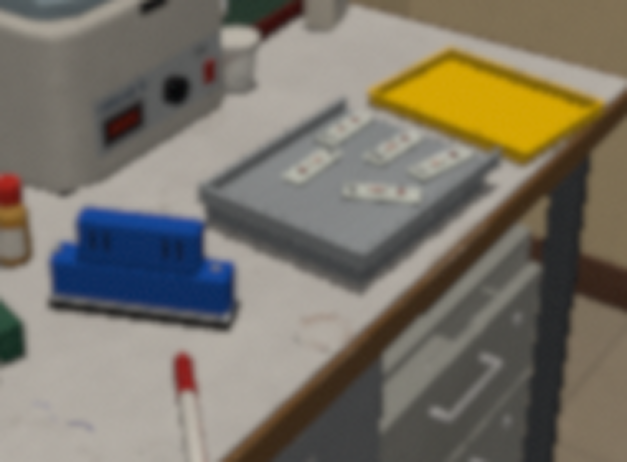

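The side crop agrees with the scene crop. The pan is turned about 0.08 rad from the tray and sits about 73 mm short of home. I'll hover over the lip to measure with the wrist camera.

```bash
cat >> h.py <<'E'
def goto(p,yaw):
    """tool-down target; prints rotvec deg & shift in tool axes"""
    s=get_state(); R0=R.from_quat(s['tcp_rot']); x=np.array([np.cos(yaw),np.sin(yaw),0]); z=np.array([0,0,-1.])
    R1=R.from_matrix(np.c_[x,np.cross(z,x),z])
    rv=(R0.inv()*R1).as_rotvec(degrees=True); t=R0.inv().apply(np.array(p)-s['eef_pos'])
    print('t',round(s['time'],2),'turn',rv.round(2),'shift',t.round(4),'F',s['contact_force'].round(1),'pos',s['eef_pos'].round(4),'open',round(s['opening'],3))
E
python3 - <<'E'
from h import *
goto([.455,.03,.25],1.531)
E
```

```text
t 1.45 turn [ -0.    -0.   -74.21] shift [ 0.4494 -0.5979 -0.0187] F [ 0.3 -0.7 -1.3] pos [ 0.1577 -0.6563  0.2313] open 1.0
```

move_arm:
  plan:
    - [[0, 0, -10, 0.037, -0.049, -0.02, 0.085], [0, 0, -20, 0.074, -0.098, -0.02, 0.085], [0, 0, -30, 0.111, -0.147, -0.02, 0.085], [0, 0, -40, 0.148, -0.196, -0.02, 0.085], [0, 0, -50, 0.185, -0.245, -0.02, 0.085]]

```text
time: 2.08
eef_pos: [0.2809, -0.373, 0.2515]
tcp_rot: [0.849, 0.529, 0.0, 0.0]
contact_force: [1.7, -0.1, 0.7]
opening: 0.991
```

```bash
python3 - <<'E'
from h import *
goto([.455,.03,.25],1.531)
E
```

```text
t 2.08 turn [  0.04   0.03 -23.91] shift [ 0.4385 -0.0216  0.0014] F [ 1.7 -0.1  0.7] pos [ 0.2809 -0.373   0.2515] open 0.991
```

move_arm:
  plan:
    - [[0, 0, -8, 0.055, 0.015, 0, 0.085], [0, 0, -16, 0.113, 0.025, 0, 0.085], [0, 0, -24, 0.173, 0.035, 0, 0.085], [0, 0, -24, 0.235, 0.035, 0, 0.085], [0, 0, -24, 0.297, 0.03, 0, 0.085]]

```text
time: 2.7
eef_pos: [0.4397, -0.118, 0.2519]
tcp_rot: [0.721, 0.693, 0.0, 0.001]
contact_force: [1.0, -0.7, -0.4]
opening: 0.993
```

```bash
python3 - <<'E'
from h import *
goto([.455,.03,.25],1.531)
E
```

```text
t 2.7 turn [0.11 0.07 0.08] shift [0.1485 0.0096 0.0018] F [ 1.  -0.7 -0.4] pos [ 0.4397 -0.118   0.2519] open 0.993
```

move_arm:
  plan:
    - [[0, 0, 0, 0.06, 0.004, 0, 0.085], [0, 0, 0, 0.12, 0.008, 0, 0.085], [0, 0, 0, 0.15, 0.01, 0, 0.085], [0, 0, 0, 0.15, 0.01, 0, 0.085], [0, 0, 0, 0.15, 0.01, 0, 0.085]]

```text
time: 3.32
eef_pos: [0.4554, 0.031, 0.2519]
tcp_rot: [0.721, 0.693, 0.0, 0.001]
contact_force: [0.0, -0.6, -0.3]
opening: 0.997
```

```bash
python3 - <<'E'
from fit import *
ke=cam('wrist'); im=read_camera('wrist'); cv2.imwrite('pics/w1.png',im[:,:,::-1])
print(get_state()['eef_pos'])
for q,z in dict(tray=0,tray_lip=.026,pan=0,cassette_0=.026).items():
    for d in pinpoint('wrist',q)[:6 if 'cas' in q else 2]: print(q,round(d['p'],2),np.round(d['centre'],1),bp(ke,d['centre'],z)[0,:2].round(4))
r=cut_out('wrist','pan')
m=r[0]['pixels'].astype(np.float32); print(r[0]['p'],m.sum())
print(fit({'wrist':m},PAN,(.446,-.017,-.12)))
E
```

```text
[0.45545099 0.03064969 0.25184168]
tray 0.24 [447.9 257.1] [ 0.7102 -0.121 ]
tray_lip 0.73 [251.4  92.3] [0.4524 0.1044]
pan 0.62 [255.5 189.6] [ 0.4519 -0.014 ]
cassette_0 0.83 [313.   43.7] [0.5175 0.1495]
cassette_0 0.77 [204.1  44.8] [0.406  0.1526]
cassette_0 0.71 [251.3  40.3] [0.4545 0.155 ]
0.83 18962.0
(array([ 0.4473, -0.0174, -0.1196]), np.float64(0.028))
```

View pics/w1.png

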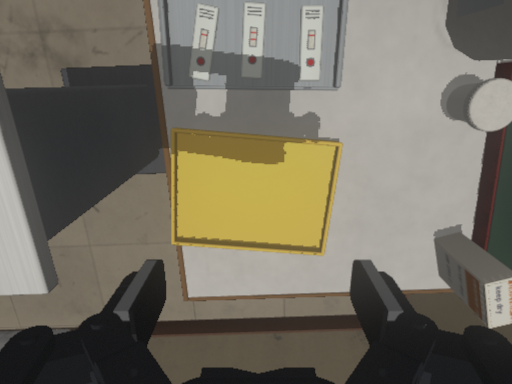

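Wrist view: pan at (255,190), its front edge running (172,243)-(326,254). The lip line is at row 88 from column 167 to 339, three cassettes show above it, and the bench ends near row 297.

```bash
python3 - <<'E'
from fit import *
ke=cam('wrist'); 
for z,uv in ((.026,[[167,88],[339,88.5]]),(.04,[[160.5,86],[342,86]]),(0,[[187,299],[440,290]]),(0,[[152,0],[186,290]])): print(z,bp(ke,uv,z).round(4)[:,:2].tolist())
im=cv2.imread('pics/w1.png')[0:120,140:360]; cv2.imwrite('pics/w1c.png',cv2.resize(im,None,fx=3.6,fy=3.6,interpolation=cv2.INTER_CUBIC))
E
```

```text
0.026 [[0.3628, 0.112], [0.5461, 0.1043]]
0.04 [[0.3601, 0.1144], [0.5458, 0.107]]
0 [[0.3472, -0.1746], [0.7067, -0.1743]]
0 [[0.3517, 0.2002], [0.3475, -0.1595]]
```

View pics/w1c.png

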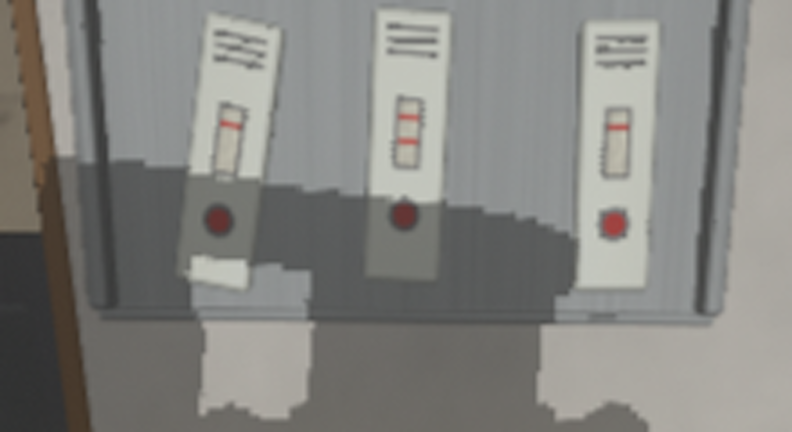

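The crop confirms the lip line, with yaw about -0.042. Next I'll go behind the pan with the fingers part open.

```bash
python3 - <<'E'
from h import *
goto([.449,-.13,.003],np.pi/2-.042)
E
```

```text
t 3.62 turn [0.11 0.07 0.11] shift [-0.1605 -0.0005  0.249 ] F [0.5 0.2 0.1] pos [0.4555 0.0306 0.2518] open 0.994
```

move_arm:
  plan:
    - [[0, 0, 0, -0.055, 0, 0.02, 0.05], [0, 0, 0, -0.11, 0, 0.045, 0.05], [0, 0, 0, -0.16, 0, 0.075, 0.05], [0, 0, 0, -0.16, 0, 0.135, 0.05], [0, 0, 0, -0.16, 0, 0.19, 0.05]]

```text
time: 4.25
eef_pos: [0.4493, -0.131, 0.0608]
tcp_rot: [0.722, 0.692, 0.0, 0.002]
contact_force: [0.2, 0.5, 0.2]
opening: 0.589
```

```bash
python3 - <<'E'
from h import *
goto([.449,-.13,.003],np.pi/2-.042)
E
```

```text
t 4.25 turn [ 0.19  0.11 -0.06] shift [ 0.0011 -0.0006  0.0578] F [0.2 0.5 0.2] pos [ 0.4493 -0.131   0.0608] open 0.589
```

move_arm:
  plan:
    - [[0.2, 0.1, 0, 0, 0, 0.04, 0.05], [0.2, 0.1, 0, 0, 0, 0.056, 0.05], [0.2, 0.1, 0, 0, 0, 0.057, 0.05], [0.2, 0.1, 0, 0, 0, 0.057, 0.05], [0.2, 0.1, 0, 0, 0, 0.057, 0.05]]

```text
time: 4.88
eef_pos: [0.451, -0.1318, 0.0056]
tcp_rot: [0.722, 0.692, 0.0, 0.002]
contact_force: [-0.1, -0.2, 0.1]
opening: 0.585
```

```bash
python3 - <<'E'
from h import *
goto([.451,-.04,.004],np.pi/2-.042)
im=read_camera('wrist'); cv2.imwrite('pics/w2.png',im[:,:,::-1])
E
```

```text
t 4.88 turn [ 0.18  0.1  -0.04] shift [ 0.0917 -0.0039  0.0014] F [-0.1 -0.2  0.1] pos [ 0.451  -0.1318  0.0056] open 0.585
```

View pics/w2.png

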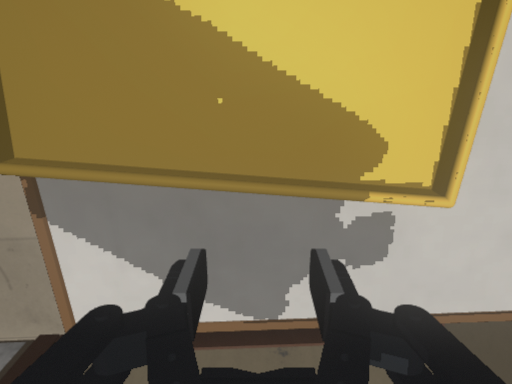

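The wrist view shows the pan's rear rim from (0,170) to (455,205), with the fingers at about (190,280) and (325,280) behind it and clear. I'll push in steps.

move_arm:
  plan:
    - [[0, 0, 0, 0.018, 0, 0, 0.05], [0, 0, 0, 0.034, 0, 0, 0.05], [0, 0, 0, 0.05, 0, 0, 0.05], [0, 0, 0, 0.066, 0, 0, 0.05], [0, 0, 0, 0.08, 0, 0, 0.05]]

```text
time: 5.55
eef_pos: [0.4545, -0.0509, 0.0056]
tcp_rot: [0.722, 0.692, 0.0, 0.002]
contact_force: [0.5, -4.4, 3.6]
opening: 0.588
```

```bash
python3 - <<'E'
from fit import *
goto([.453,-.03,.004],np.pi/2-.042)
M={}
for n in ['scene','side']:
    im=read_camera(n); cv2.imwrite(f'pics/{n}1.png',im[:,:,::-1]); r=cut_out(n,'pan')
    if r: M[n]=r[0]['pixels'].astype(np.float32)
for n in M: print(n,fit({n:M[n]},PAN,(.45,.04,-.04)))
im=read_camera('wrist'); cv2.imwrite('pics/w3.png',im[:,:,::-1])
E
```

```text
t 5.55 turn [0.18 0.14 0.04] shift [ 0.0208 -0.0023  0.0015] F [ 0.5 -4.4  3.6] pos [ 0.4545 -0.0509  0.0056] open 0.588
scene (array([ 0.4433,  0.0322, -0.0628]), np.float64(0.134))
side (array([ 0.442 ,  0.0349, -0.0653]), np.float64(0.245))
```

View pics/w3.png

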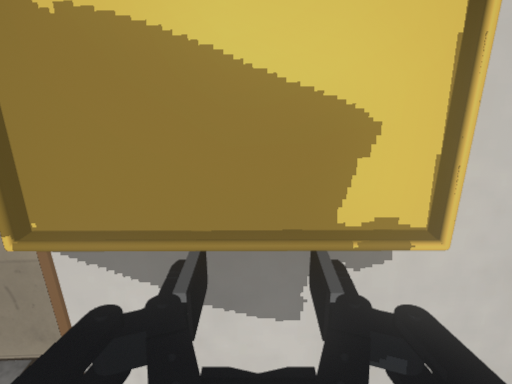

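View pics/scene1.png

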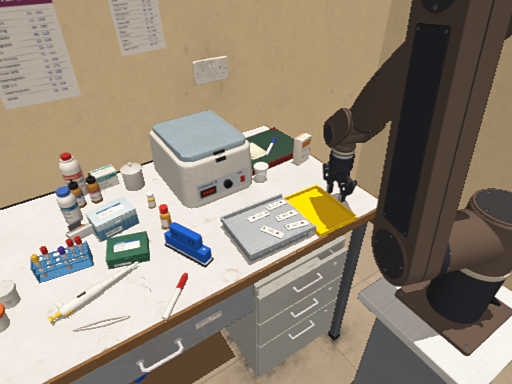

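The pan has squared to the fingers (rear rim level at row 248) but sits about 12 mm to -x. I'll push it home, then centre it from inside.

move_arm:
  plan:
    - [[0, 0, 0, 0.01, 0, 0, 0.05], [0, 0, 0, 0.016, 0, 0, 0.05], [0, 0, 0, 0.02, 0, 0, 0.05], [0, 0, 0, 0.023, 0, 0, 0.05], [0, 0, 0, 0.026, 0, 0, 0.05]]

```text
time: 6.42
eef_pos: [0.4539, -0.0272, 0.0045]
tcp_rot: [0.721, 0.693, -0.003, 0.002]
contact_force: [-5.0, -20.1, 1.2]
opening: 0.586
```

```bash
python3 - <<'E'
from fit import *
goto([.453,-.03,.004],np.pi/2-.042)
im=read_camera('wrist'); cv2.imwrite('pics/w4.png',im[:,:,::-1])
E
```

```text
t 6.42 turn [-0.04  0.37  0.17] shift [-0.0028 -0.0008  0.0005] F [ -5.  -20.1   1.2] pos [ 0.4539 -0.0272  0.0045] open 0.586
```

View pics/w4.png

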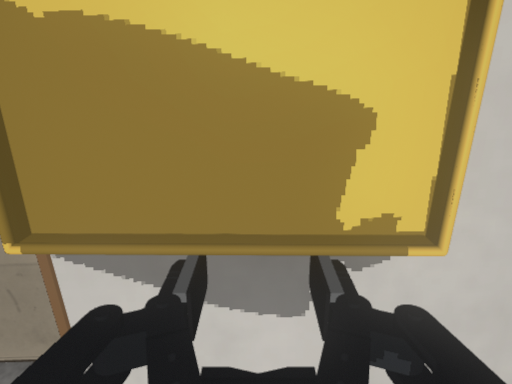

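20 N of push and the TCP at the predicted depth: the pan is against the stand. I'll back off, rise and measure its centring.

move_arm:
  plan:
    - [[0, 0, 0, -0.012, 0, 0, 0.05], [0, 0, 0, -0.015, 0, -0.03, 0.05], [0, 0, 0, 0, 0, -0.09, 0], [0, 0, 0, 0.03, 0, -0.15, 0], [0, 0, 0, 0.06, 0, -0.2, 0]]

```text
time: 7.1
eef_pos: [0.456, 0.0346, 0.2056]
tcp_rot: [0.721, 0.693, -0.002, 0.002]
contact_force: [0.2, 0.1, -0.4]
opening: 0.004
```

move_arm:
  plan:
    - [[0, 0.3, 0, 0.02, 0.0, -0.02, 0], [0, 0.3, 0, 0.04, 0.0, -0.03, 0], [0, 0.3, 0, 0.06, 0.0, -0.03, 0], [0, 0.3, 0, 0.06, 0.0, -0.03, 0], [0, 0.3, 0, 0.06, 0.0, -0.03, 0]]

```text
time: 7.72
eef_pos: [0.4582, 0.0945, 0.2347]
tcp_rot: [0.721, 0.693, -0.001, -0.001]
contact_force: [-0.2, -0.4, -0.1]
opening: -0.001
```

```bash
python3 - <<'E'
from fit import *
goto([.453,-.03,.004],np.pi/2-.042)
im=read_camera('wrist'); cv2.imwrite('pics/w5.png',im[:,:,::-1])
cv2.imwrite('pics/w5c.png',cv2.resize(im[0:270,130:360,::-1],None,fx=2.2,fy=2.2,interpolation=cv2.INTER_CUBIC))
for q in ['pan','tray']:
    r=cut_out('wrist',q); 
    if r: np.save('w5_'+q,r[0]['pixels']); print(q,r[0]['p'],r[0]['pixels'].sum())
E
```

```text
t 7.72 turn [-0.1  -0.02  0.07] shift [-0.1247  0.0003  0.2307] F [-0.2 -0.4 -0.1] pos [0.4582 0.0945 0.2347] open -0.001
pan 0.67 16781
tray 0.68 1533
```

View pics/w5.png

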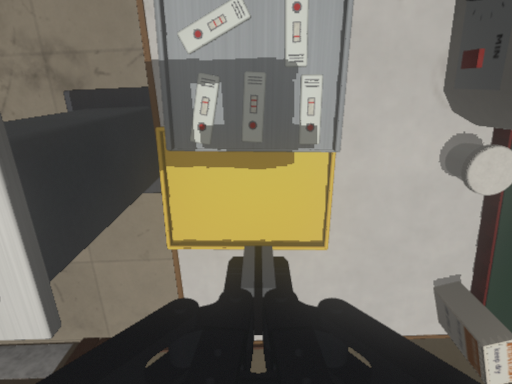

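View pics/w5c.png

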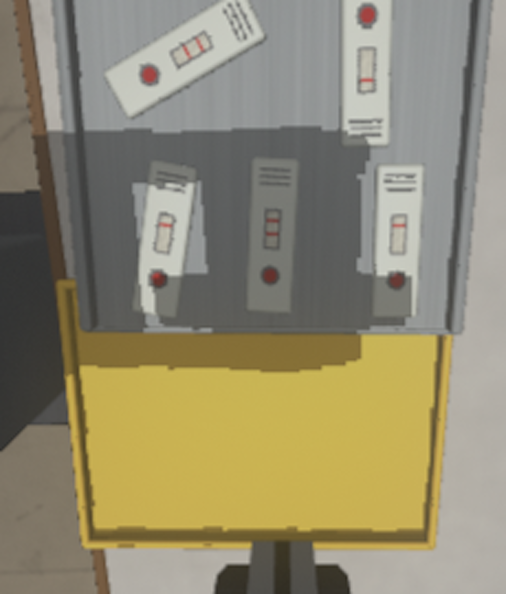

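```bash
python3 - <<'E'
from fit import *
ke=cam('wrist')
a=bp(ke,[[165.5,150],[340.5,150.5]],.026); b=bp(ke,[[167.7,248.6],[328.2,248.6]],.018); c=bp(ke,[[157.5,128],[335,152.5]],.018)
print(a.round(4),b.round(4),c.round(4))
# columns of rail/deck edges in gradient near row 145
im=cv2.cvtColor(cv2.imread('pics/w5.png'),cv2.COLOR_BGR2GRAY).astype(int)
for r in (130,146): print(r,im[r,152:180].tolist(),im[r,325:350].tolist())
m=np.load('w5_pan.npy').astype(np.float32)
print(fit({'wrist':m},[(.199,.149,0,.018)],(.445,.057,-.04)))
E
```

```text
[[0.3595 0.1128 0.026 ]
 [0.5486 0.1045 0.026 ]] [[ 0.3435 -0.0106  0.018 ]
 [ 0.5405 -0.0186  0.018 ]] [[0.3517 0.1356 0.018 ]
 [0.5446 0.1008 0.018 ]]
130 [53, 53, 57, 79, 99, 105, 102, 99, 100, 100, 100, 101, 92, 85, 85, 87, 86, 80, 67, 63, 64, 75, 86, 89, 89, 88, 89, 90] [147, 148, 148, 147, 147, 149, 150, 149, 112, 79, 77, 92, 122, 143, 146, 141, 139, 162, 173, 173, 174, 173, 173, 173, 173]
146 [53, 54, 54, 54, 58, 90, 105, 104, 97, 80, 72, 72, 96, 96, 85, 86, 87, 87, 85, 72, 65, 65, 75, 88, 89, 90, 89, 89] [149, 149, 147, 148, 151, 150, 149, 111, 77, 77, 106, 132, 145, 145, 139, 148, 168, 176, 176, 175, 175, 175, 174, 174, 174]
(array([ 0.4419,  0.03  , -0.0526]), np.float64(0.194))
```

Pan is about 7 mm to -x of centre and square. I'll centre it with the shut fingers from inside, against its +x wall.

```bash
python3 - <<'E'
from h import *
goto([.512,.052,.010],np.pi/2-.042)
E
```

```text
t 7.88 turn [-0.08 -0.01  0.02] shift [-0.04    0.0556  0.2248] F [ 1.2 -0.4  1. ] pos [0.4584 0.0942 0.2349] open -0.006
```

move_arm:
  plan:
    - [[0, 0, 0, -0.025, 0.03, 0.04, 0], [0, 0, 0, -0.04, 0.055, 0.08, 0], [0, 0, 0, -0.04, 0.055, 0.14, 0], [0, 0, 0, -0.04, 0.055, 0.2, 0], [0, 0, 0, -0.04, 0.055, 0.224, 0]]

```text
time: 8.5
eef_pos: [0.5082, 0.0516, 0.0066]
tcp_rot: [0.722, 0.692, -0.003, -0.003]
contact_force: [-0.3, 0.7, 0.1]
opening: -0.0
```

```bash
python3 - <<'E'
from h import *
goto([.532,.052,.010],np.pi/2-.042)
im=read_camera('wrist'); cv2.imwrite('pics/w6.png',im[:,:,::-1])
E
```

```text
t 8.5 turn [-0.51 -0.04 -0.06] shift [ 0.0015  0.0237 -0.0036] F [-0.3  0.7  0.1] pos [0.5082 0.0516 0.0066] open -0.0
```

View pics/w6.png

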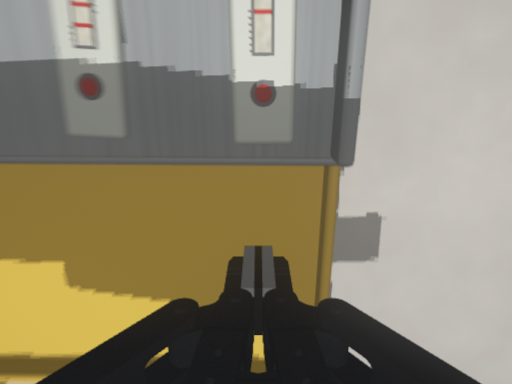

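Fingers at (258,270) stand inside the pan, and its +x wall is at column ~326; cassettes are well above the finger row.

move_arm:
  plan:
    - [[-0.4, 0, 0, 0, 0.008, -0.003, 0], [-0.4, 0, 0, 0, 0.016, -0.003, 0], [-0.4, 0, 0, 0, 0.021, -0.003, 0], [-0.4, 0, 0, 0, 0.025, -0.003, 0], [-0.4, 0, 0, 0, 0.027, -0.003, 0]]

```text
time: 9.18
eef_pos: [0.5333, 0.0505, 0.0093]
tcp_rot: [0.722, 0.692, -0.003, -0.003]
contact_force: [-9.0, 0.3, 10.7]
opening: -0.001
```

```bash
python3 - <<'E'
from h import *
goto([.532,.052,.010],np.pi/2-.042)
im=read_camera('wrist'); cv2.imwrite('pics/w7.png',im[:,:,::-1])
E
```

```text
t 9.18 turn [-0.49 -0.03 -0.02] shift [ 0.0015 -0.0014 -0.0007] F [-9.   0.3 10.7] pos [0.5333 0.0505 0.0093] open -0.001
```

View pics/w7.png

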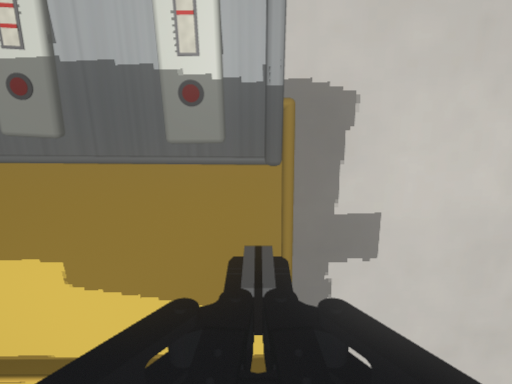

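The pan rim (col 294) now shows outside the tray's edge (col 281), roughly 9 mm moved. Rise and measure again.

move_arm:
  plan:
    - [[0, 0, 0, 0, -0.004, 0, 0], [0, 0, 0, 0, -0.01, -0.03, 0], [0, 0, 0, 0, -0.04, -0.09, 0], [0, 0, 0, 0.02, -0.07, -0.15, 0], [0, 0, 0, 0.04, -0.075, -0.21, 0]]

```text
time: 9.85
eef_pos: [0.4622, 0.09, 0.2104]
tcp_rot: [0.722, 0.692, -0.002, -0.003]
contact_force: [0.7, -0.3, 0.2]
opening: -0.0
```

```bash
python3 - <<'E'
from h import *
goto([.458,.0945,.235],np.pi/2-.042)
ke=cam('wrist');im=read_camera('wrist'); cv2.imwrite('pics/w8.png',im[:,:,::-1])
cv2.imwrite('pics/w8c.png',cv2.resize(im[0:270,130:360,::-1],None,fx=2.2,fy=2.2,interpolation=cv2.INTER_CUBIC))
E
```

```text
t 9.85 turn [-0.39 -0.04 -0.06] shift [ 0.0044 -0.0045 -0.0246] F [ 0.7 -0.3  0.2] pos [0.4622 0.09   0.2104] open -0.0
```

View pics/w8c.png

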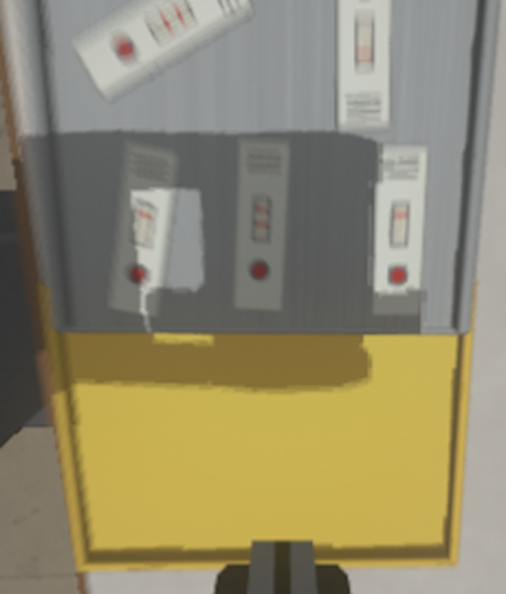

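```bash
python3 - <<'E'
from h import *
ke=cam('wrist'); f=lambda p:np.array(p)/2.2+[130,0]
a=bp(ke,f([[55,331],[470,332]]),.026); b=bp(ke,f([[78,571],[460,564]]),.018)
for q in(a,b): d=q[1]-q[0]; print(q.round(4).tolist(),q.mean(0).round(4),'len',np.hypot(*d[:2]).round(4),'yaw',np.arctan2(d[1],d[0]).round(4))
m=b.mean(0)-a.mean(0)
for y in(-.04,-.044): print('pan rear-mid in tray axes',m[0]*np.cos(y)+m[1]*np.sin(y),-m[0]*np.sin(y)+m[1]*np.cos(y))
E
```

```text
[[0.3634, 0.1138, 0.026], [0.5588, 0.105, 0.026]] [0.4611 0.1094 0.026 ] len 0.1956 yaw -0.0448
[[0.3547, -0.0185, 0.018], [0.5612, -0.0237, 0.018]] [ 0.4579 -0.0211  0.018 ] len 0.2066 yaw -0.0251
pan rear-mid in tray axes 0.0020279676253650617 -0.13053138933905487
pan rear-mid in tray axes 0.0025500755666682034 -0.13052223324046267
```

```bash
python3 - <<'E'
from h import *
ke=cam('scene'); f=lambda p:np.array(p)/3.3+[150,150]
print(bp(ke,f([[332,118],[133,187],[45,240],[350,105],[120,412],[85,480]]),0).round(3))
print(pr(ke,[[.508,.46,.088]]))
E
```

```text
[[ 0.675  0.139  0.   ]
 [ 0.689  0.367  0.   ]
 [ 0.665  0.47  -0.   ]
 [ 0.684  0.109  0.   ]
 [ 0.437  0.497  0.   ]
 [ 0.392  0.547  0.   ]]
[[183.7440662  229.80531354]]
```

```bash
python3 - <<'E'
from h import *
goto([.507,.459,.21],.38)
E
```

```text
t 9.9 turn [ 0.36 -0.43 65.87] shift [0.3684 0.0251 0.0115] F [2.7 2.4 4.7] pos [0.4667 0.0919 0.2203] open 0.002
```

move_arm:
  plan:
    - [[0, 0, 10, 0.05, 0.003, 0, 0.06], [0, 0, 20, 0.11, 0.007, 0, 0.06], [0, 0, 30, 0.17, 0.011, 0.005, 0.06], [0, 0, 40, 0.23, 0.015, 0.01, 0.06], [0, 0, 50, 0.29, 0.02, 0.01, 0.06]]

```text
time: 10.52
eef_pos: [0.4982, 0.375, 0.2117]
tcp_rot: [0.947, 0.321, 0.006, 0.0]
contact_force: [0.4, -0.6, 0.9]
opening: 0.706
```

```bash
python3 - <<'E'
from h import *
goto([.507,.459,.21],.38)
E
```

```text
t 10.53 turn [ 0.15 -0.64 15.73] shift [ 0.0581 -0.0613  0.0021] F [ 0.4 -0.6  0.9] pos [0.4982 0.375  0.2117] open 0.706
```

move_arm:
  plan:
    - [[0.1, -0.5, 8, 0.03, -0.03, 0, 0.06], [0.1, -0.6, 15.7, 0.058, -0.061, 0, 0.06], [0.1, -0.6, 15.7, 0.058, -0.061, 0, 0.06], [0.1, -0.6, 15.7, 0.058, -0.061, 0, 0.06], [0.1, -0.6, 15.7, 0.058, -0.061, 0, 0.06]]

```text
time: 11.15
eef_pos: [0.5073, 0.4577, 0.2123]
tcp_rot: [0.982, 0.189, 0.001, 0.0]
contact_force: [0.4, 0.6, 0.1]
opening: 0.701
```

```bash
python3 - <<'E'
from fit import *
ke=cam('wrist');im=read_camera('wrist'); cv2.imwrite('pics/w9.png',im[:,:,::-1])
r=cut_out('wrist','wiper_mid')
m=r[0]['pixels'].astype(np.float32); print(r[0]['p'],m.sum()); p,f=fit({'wrist':m},WIP,(.507,.459,.38)); print(p,f)
for d in pinpoint('wrist','wiper_mid')[:2]: print(d['p'],d['centre'],bp(ke,d['centre'],.044))
h=hullmask(ke,WIP,p); o=im[:,:,::-1].copy(); cs,_=cv2.findContours((h>.5).astype(np.uint8),cv2.RETR_EXTERNAL,cv2.CHAIN_APPROX_NONE); cv2.drawContours(o,cs,-1,(0,255,0),1); cv2.imwrite('pics/w9o.png',o)
goto([.507,.459,.053],.38)
E
```

```text
0.83 4968.0
[0.51   0.4596 0.3965] 0.158
0.7 [506.5, 311.7] [[0.46113802 0.13281458 0.044     ]]
0.64 [256.6, 172.1] [[0.50824814 0.45906949 0.044     ]]
t 11.3 turn [ 0.04 -0.08 -0.02] shift [-1.000e-04 -1.300e-03  1.595e-01] F [ 0.2 -0.2  0.3] pos [0.5074 0.4578 0.2125] open 0.701
```

View pics/w9o.png

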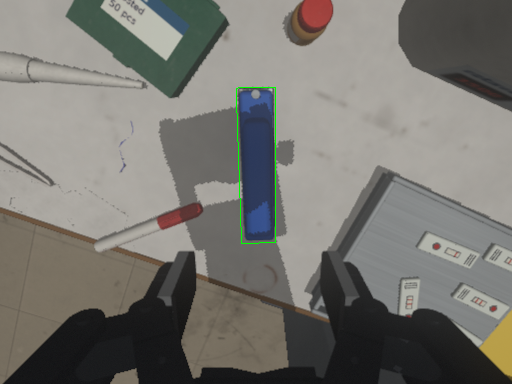

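The outline fits the wiper (centre (257,165)); the marker tip at (200,210) and amber bottle (312,15) are clear of it. Descend and grip.

```bash
python3 - <<'E'
from h import *
goto([.5088,.4595,.053],.388)
im=cv2.imread('pics/w9.png')[150:384,290:512]; cv2.imwrite('pics/w9c.png',cv2.resize(im,None,fx=2.5,fy=2.5,interpolation=cv2.INTER_CUBIC))
E
```

```text
t 11.3 turn [ 0.04 -0.08 -0.48] shift [ 0.0017 -0.0011  0.1595] F [ 0.2 -0.2  0.3] pos [0.5074 0.4578 0.2125] open 0.701
```

View pics/w9c.png

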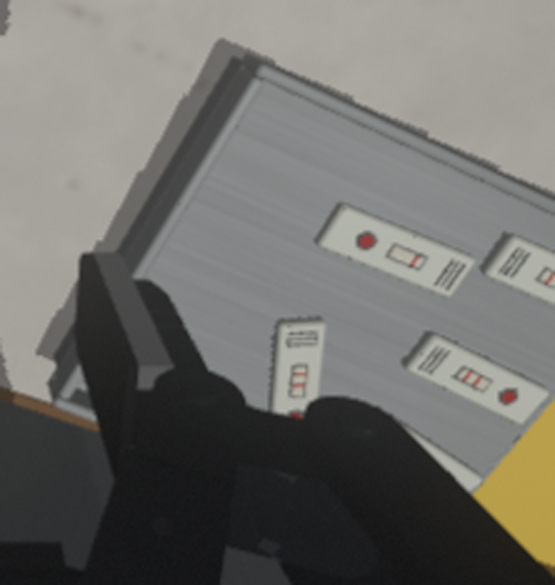

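move_arm:
  plan:
    - [[0, 0, -0.5, 0.002, -0.001, 0.05, 0.06], [0, 0, -0.5, 0.002, -0.001, 0.1, 0.06], [0, 0, -0.5, 0.002, -0.001, 0.14, 0.06], [0, 0, -0.5, 0.002, -0.001, 0.158, 0.06], [0, 0, -0.5, 0.002, -0.001, 0.159, 0.06]]

```text
time: 11.92
eef_pos: [0.5087, 0.4589, 0.0525]
tcp_rot: [0.981, 0.193, -0.0, 0.001]
contact_force: [0.3, 0.1, 0.2]
opening: 0.704
```

```bash
python3 - <<'E'
from h import *
c=get_calibration('wrist');K=np.array(c['mtx']);
T=np.eye(4);T[:3,:3]=R.from_quat([.982,.189,.0007,.0]).as_matrix();T[:3,3]=[.5074,.4578,.2125]
ke=(K,T@np.array(c['hand_eye'])); f=lambda p:np.array(p)/2.5+[290,150]
b=bp(ke,f([[262,80],[150,280]]),.026);print(b.round(4)); d=b[0]-b[1]; print(np.arctan2(d[1],d[0]))
for y in (-.03,-.042,-.055):
    r=np.array([[np.cos(y),-np.sin(y)],[np.sin(y),np.cos(y)]]); print(y,'origin',(b[0,:2]-r@[.085,.106]).round(4))
goto([.5088,.4595,.053],.388)
im=read_camera('wrist'); cv2.imwrite('pics/w10.png',im[:,:,::-1])
E
```

```text
[[0.5476 0.3194 0.026 ]
 [0.445  0.3194 0.026 ]]
-0.0005468060291191211
-0.03 origin [0.4594 0.2159]
-0.042 origin [0.4582 0.217 ]
-0.055 origin [0.4569 0.2182]
t 11.93 turn [0.07 0.04 0.  ] shift [ 0.0003 -0.0005 -0.0005] F [0.3 0.1 0.2] pos [0.5087 0.4589 0.0525] open 0.704
```

View pics/w10.png

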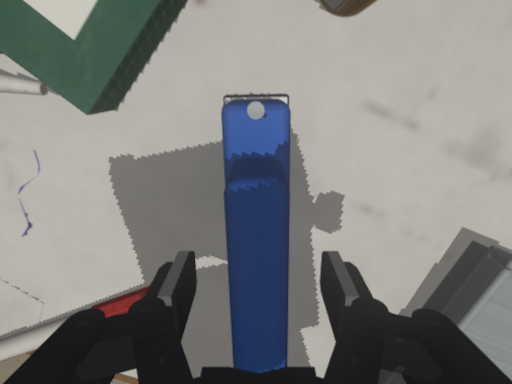

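The rib (cols 228-288) lies centred between the fingers. Close.

move_arm:
  plan:
    - [[0, 0, 0, 0, 0, 0, 0.0], [0, 0, 0, 0, 0, 0, 0.0], [0, 0, 0, 0, 0, 0, 0.0], [0, 0, 0, 0, 0, 0, 0.0], [0, 0, 0, 0, 0, 0, 0.0]]
  force: 70

```text
time: 12.6
eef_pos: [0.5111, 0.4604, 0.0568]
tcp_rot: [0.981, 0.193, 0.003, -0.001]
contact_force: [1.2, -1.3, 5.0]
opening: 0.269
```

move_arm:
  plan:
    - [[0, 0, 0, 0, 0, -0.01, 0.0], [0, 0, 0, 0, 0, -0.03, 0.0], [0, 0, 0, 0, 0, -0.06, 0.0], [0, 0, 0, 0, 0, -0.09, 0.0], [0, 0, 0, 0, 0, -0.1, 0.0]]

```text
time: 13.22
eef_pos: [0.5116, 0.461, 0.1605]
tcp_rot: [0.981, 0.193, 0.005, -0.002]
contact_force: [-0.3, 0.2, -1.8]
opening: 0.272
```

```bash
python3 - <<'E'
from h import *
goto([.462,.29,.13],-.042)
im=read_camera('wrist'); cv2.imwrite('pics/w11.png',im[:,:,::-1])
im=read_camera('side'); cv2.imwrite('pics/side2.png',cv2.resize(im[100:320,120:400,::-1],None,fx=2.7,fy=2.7,interpolation=cv2.INTER_CUBIC))
E
```

```text
t 13.22 turn [-0.2  -0.63 24.66] shift [-0.111   0.1395  0.0291] F [-0.3  0.2 -1.8] pos [0.5116 0.461  0.1605] open 0.272
```

View pics/w11.png

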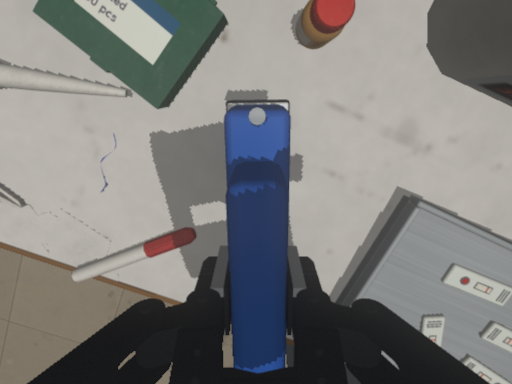

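View pics/side2.png

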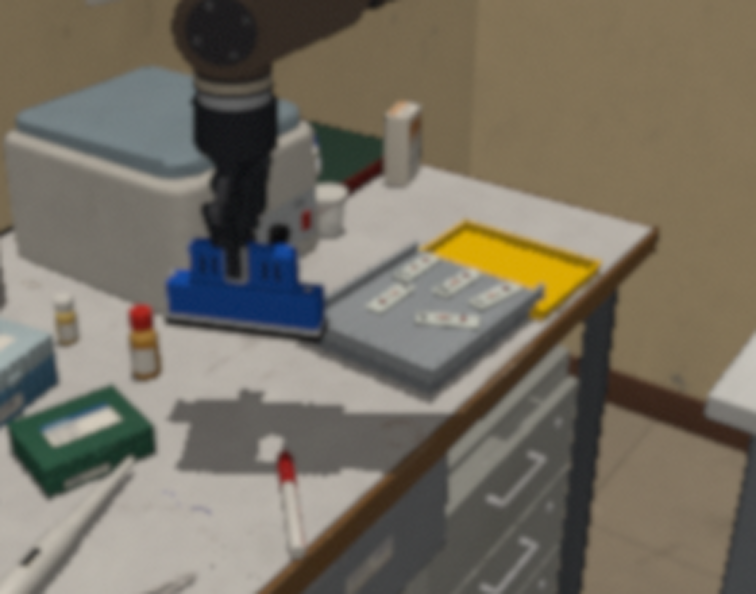

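Wiper held upright; the pan and cassettes are untouched. I'll carry it to above the closed end at a safe height.

move_arm:
  plan:
    - [[0, 0, 6, -0.025, 0.03, 0, 0.0], [0, 0, 12, -0.05, 0.065, 0, 0.0], [0, 0, 18, -0.08, 0.1, 0.005, 0.0], [-0.2, -0.6, 24.7, -0.108, 0.132, 0.008, 0.0], [-0.2, -0.6, 24.7, -0.108, 0.132, 0.008, 0.0]]

```text
time: 13.95
eef_pos: [0.4587, 0.295, 0.1469]
tcp_rot: [1.0, -0.023, -0.003, 0.002]
contact_force: [0.2, 0.0, -1.8]
opening: 0.268
```

move_arm:
  plan:
    - [[0, 0, 0, 0, 0, 0, 0.0], [0, 0, 0, 0, 0, 0, 0.0], [0, 0, 0, 0, 0, 0, 0.0], [0, 0, 0, 0, 0, 0, 0.0], [0, 0, 0, 0, 0, 0, 0.0]]

```text
time: 14.58
eef_pos: [0.4588, 0.2953, 0.147]
tcp_rot: [1.0, -0.022, -0.003, 0.002]
contact_force: [-0.2, 0.4, -2.5]
opening: 0.269
```

```bash
python3 - <<'E'
from h import *
goto([.4622,.297,.12],-.042)
ke=cam('wrist'); im=read_camera('wrist'); cv2.imwrite('pics/w12.png',im[:,:,::-1]); 
np.save('w12ke.npy',np.array([np.pad(ke[0],((0,1),(0,1))),ke[1]]))
cv2.imwrite('pics/w12b.png',cv2.resize(im[:,:,::-1],None,fx=1.55,fy=1.55,interpolation=cv2.INTER_CUBIC))
for n,(a,b,c,d) in dict(scene=(170,150,400,290)).items():
    im=read_camera(n)[b:d,a:c,::-1]; cv2.imwrite(f'pics/{n}3c.png',cv2.resize(im,None,fx=3.3,fy=3.3,interpolation=cv2.INTER_CUBIC))
E
```

```text
t 14.57 turn [ 0.22  0.37 -0.17] shift [ 0.0035 -0.002   0.0269] F [-0.2  0.4 -2.5] pos [0.4588 0.2953 0.147 ] open 0.269
```

View pics/w12b.png

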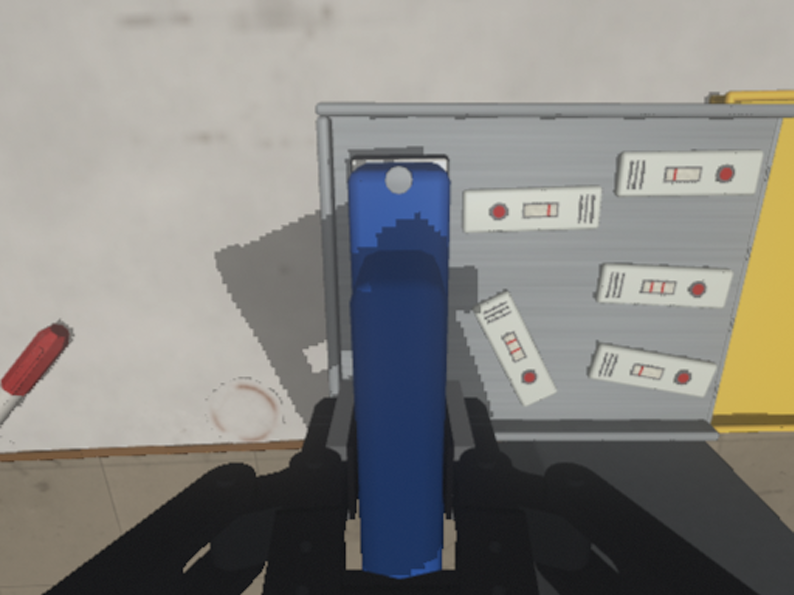

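View pics/scene3c.png

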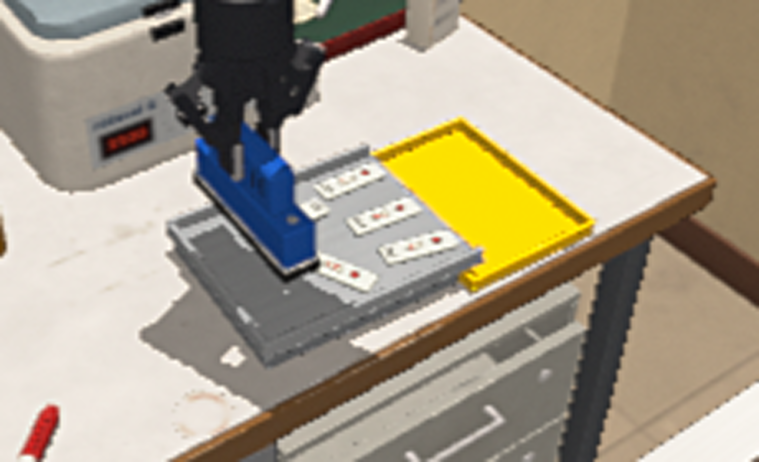

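Wrist view: the wiper (cols 350-448) hangs over the bare deck; far rail at row ~110, near rail ~430, closed-end rail at col ~325, nearest cassette edge at col 463. Scene view agrees.

```bash
python3 - <<'E'
from h import *
a=np.load('w12ke.npy'); ke=(a[0][:3,:3],a[1]); f=lambda p:(np.array(p)+.5)/1.55-.5
P=dict(farcorner=[333,118],farlip=[781,119],nearlip=[713,421],nearrail=[600,420],endnear=[341,395],c_right=[[463,212]],c2=[477,315])
for k,v in P.items(): print(k,bp(ke,f(v),.026).round(4)[0,:2])
zb=.147-.057
print('foot', bp(ke,f([[352,157],[447,157]]),zb+.004).round(4))
E
```

```text
farcorner [0.5482 0.3235]
farlip [0.5381 0.1056]
nearlip [0.3682 0.1114]
nearrail [0.3721 0.1792]
endnear [0.3962 0.3322]
c_right [0.4998 0.2606]
c2 [0.4426 0.253 ]
foot [[0.5335 0.3096 0.094 ]
 [0.5319 0.2746 0.094 ]]
```

Tray origin ≈ (0.4585, 0.222), yaw -0.045; wiper hangs 3 mm to -x of the TCP. Lower it.

move_arm:
  plan:
    - [[0.2, 0.4, 0, 0.006, -0.003, 0.01, 0.0], [0.2, 0.4, 0, 0.006, -0.003, 0.03, 0.0], [0.2, 0.4, 0, 0.006, -0.003, 0.045, 0.0], [0.2, 0.4, 0, 0.006, -0.003, 0.052, 0.0], [0.2, 0.4, 0, 0.006, -0.003, 0.055, 0.0]]

```text
time: 15.3
eef_pos: [0.4645, 0.2976, 0.0914]
tcp_rot: [1.0, -0.023, -0.0, 0.0]
contact_force: [0.0, -0.2, -2.0]
opening: 0.271
```

```bash
python3 - <<'E'
from h import *
goto([.465,.298,.083],-.045)
im=read_camera('wrist')
cv2.imwrite('pics/w13b.png',cv2.resize(im[:,:,::-1],None,fx=1.55,fy=1.55,interpolation=cv2.INTER_CUBIC))
E
```

```text
t 15.3 turn [ 0.03  0.   -0.01] shift [ 0.0005 -0.0004  0.0084] F [ 0.  -0.2 -2. ] pos [0.4645 0.2976 0.0914] open 0.271
```

View pics/w13b.png

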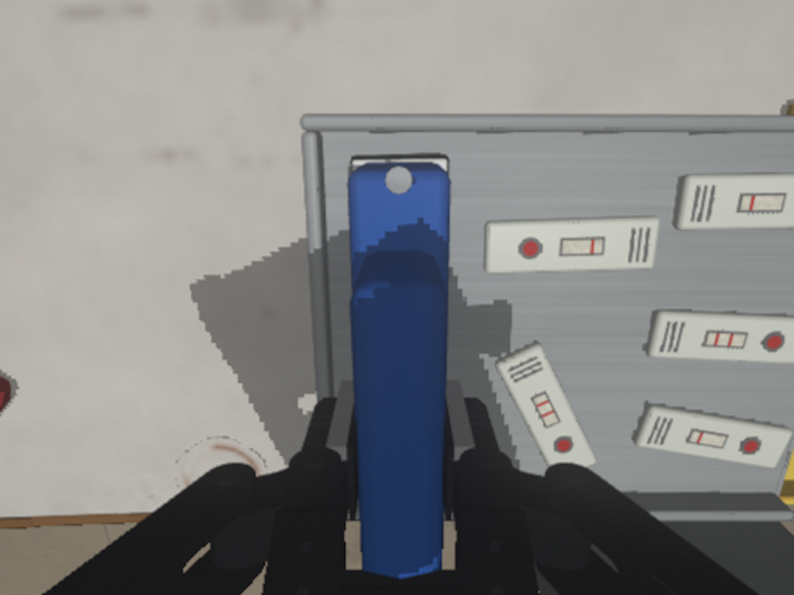

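Foot end (row 155) is clear of the far rail (row 131) and of the end rail. Lower to contact.

move_arm:
  plan:
    - [[0, 0, 0, 0, 0, 0.003, 0.0], [0, 0, 0, 0, 0, 0.005, 0.0], [0, 0, 0, 0, 0, 0.006, 0.0], [0, 0, 0, 0, 0, 0.007, 0.0], [0, 0, 0, 0, 0, 0.008, 0.0]]

```text
time: 15.98
eef_pos: [0.4646, 0.2976, 0.0835]
tcp_rot: [1.0, -0.023, 0.0, 0.0]
contact_force: [-0.4, 0.1, -2.3]
opening: 0.272
```

move_arm:
  plan:
    - [[0, 0, 0, 0, 0, 0.001, 0.0], [0, 0, 0, 0, 0, 0.002, 0.0], [0, 0, 0, 0, 0, 0.003, 0.0], [0, 0, 0, 0, 0, 0.004, 0.0], [0, 0, 0, 0, 0, 0.004, 0.0]]

```text
time: 16.6
eef_pos: [0.4646, 0.2979, 0.0829]
tcp_rot: [1.0, -0.022, -0.0, 0.0]
contact_force: [-10.0, -3.5, 15.9]
opening: 0.269
```

Contact with the deck at TCP z ≈ 0.083. Now wipe toward the lip with a light touch.

move_arm:
  plan:
    - [[0, 0, 0, 0, 0.006, -0.001, 0.0], [0, 0, 0, 0, 0.016, -0.001, 0.0], [0, 0, 0, 0, 0.028, -0.001, 0.0], [0, 0, 0, 0, 0.04, -0.001, 0.0], [0, 0, 0, 0, 0.052, -0.001, 0.0]]

```text
time: 17.23
eef_pos: [0.462, 0.2449, 0.0835]
tcp_rot: [1.0, -0.023, -0.001, 0.001]
contact_force: [-0.2, 0.4, -2.2]
opening: 0.269
```

```bash
python3 - <<'E'
from h import *
goto([.4585+.045*.0+.0025,.222,.083],-.045)
im=read_camera('wrist')
cv2.imwrite('pics/w14b.png',cv2.resize(im[:,:,::-1],None,fx=1.55,fy=1.55,interpolation=cv2.INTER_CUBIC))
E
```

```text
t 17.23 turn [ 0.08  0.08 -0.02] shift [0.     0.0229 0.0005] F [-0.2  0.4 -2.2] pos [0.462  0.2449 0.0835] open 0.269
```

View pics/w14b.png

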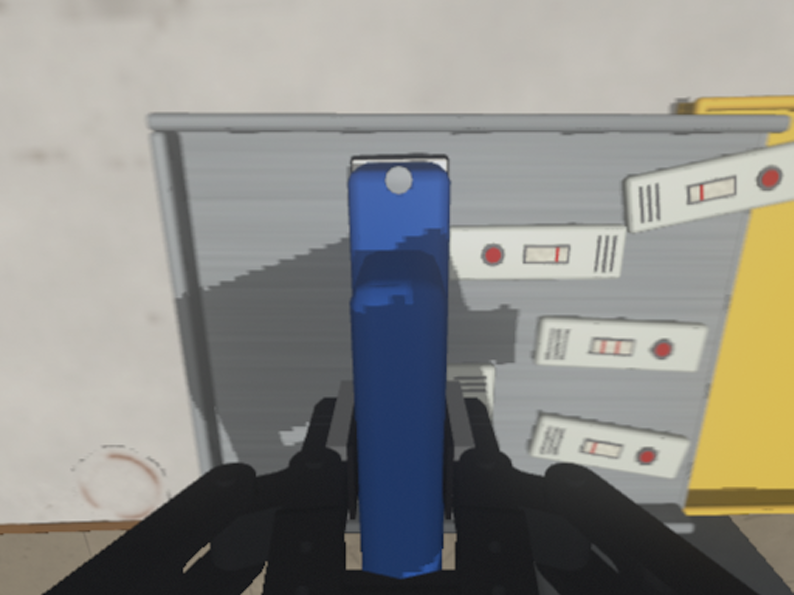

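The wiper is carrying two cassettes, and the far one is turning as it noses over the lip. Continue.

move_arm:
  plan:
    - [[0, 0, 0, 0, 0.01, 0.0002, 0.0], [0, 0, 0, 0, 0.02, 0.0002, 0.0], [0, 0, 0, 0, 0.03, 0.0002, 0.0], [0, 0, 0, 0, 0.04, 0.0002, 0.0], [0, 0, 0, 0, 0.05, 0.0002, 0.0]]

```text
time: 17.9
eef_pos: [0.4596, 0.1932, 0.0833]
tcp_rot: [1.0, -0.023, -0.001, 0.001]
contact_force: [-0.6, 0.8, -0.7]
opening: 0.269
```

```bash
python3 - <<'E'
from h import *
goto([.4585+.0025,.222,.083],-.045)
im=read_camera('wrist')
cv2.imwrite('pics/w15b.png',cv2.resize(im[:,:,::-1],None,fx=1.55,fy=1.55,interpolation=cv2.INTER_CUBIC))
E
```

```text
t 17.9 turn [ 0.15  0.1  -0.04] shift [ 0.0001 -0.0288  0.0002] F [-0.6  0.8 -0.7] pos [0.4596 0.1932 0.0833] open 0.269
```

View pics/w15b.png

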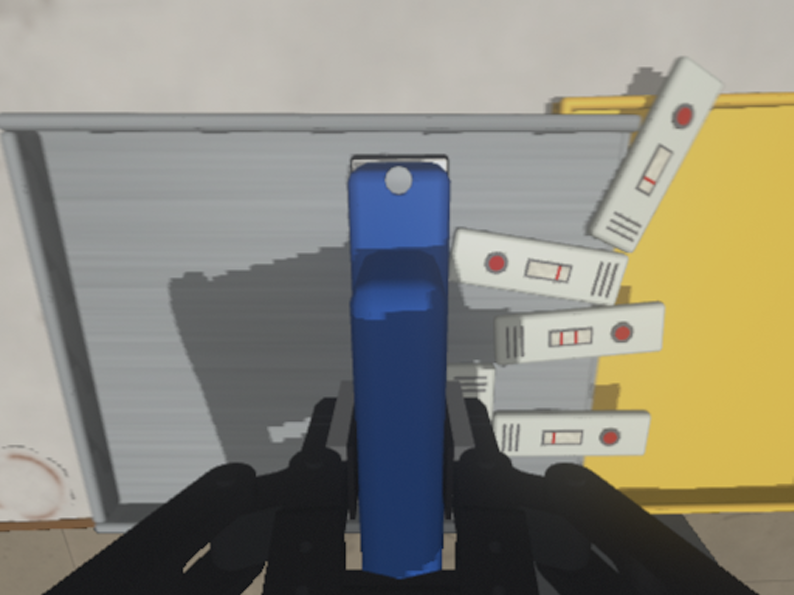

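```bash
python3 - <<'E'
from h import *
ke=cam('wrist'); f=lambda p:(np.array(p)+.5)/1.55-.5
y=-.045;r=np.array([[np.cos(y),-np.sin(y)],[np.sin(y),np.cos(y)]])
T=lambda p,z:(bp(ke,f(p),z)[:,:2]-[.4585,.222])@r
print('cas corners',(T([[681,57],[721,82],[630,251],[592,230]],.032)*1000).round(1).tolist())
print('c2',(T([[458,228],[628,256],[612,305],[455,283]],.032)*1000).round(1).tolist())
print('lip',(T([[627,135],[590,490]],.026)*1000).round(1).tolist())
print('pan rim +x outer/inner',(T([[740,95],[740,108]],.018)*1000).round(1).tolist())
E
```

```text
cas corners [[109.7, -126.6], [101.8, -142.1], [41.3, -119.2], [49.5, -103.3]]
c2 [[50.4, -51.8], [39.3, -118.7], [19.0, -115.2], [28.3, -51.4]]
lip [[84.1, -114.3], [-76.7, -120.2]]
pan rim +x outer/inner [[98.3, -158.5], [93.7, -159.5]]
```

One cassette has swung: its tip overhangs the pan's +x rim (corner at tray x ≈ 110 mm vs the rim at 98), though its centre, at about (75,-123) mm, is over the pan. Continue slowly and watch.

move_arm:
  plan:
    - [[0, 0, 0, 0, 0.005, 0, 0.0], [0, 0, 0, 0, 0.01, 0, 0.0], [0, 0, 0, 0, 0.015, 0, 0.0], [0, 0, 0, 0, 0.02, 0, 0.0], [0, 0, 0, 0, 0.025, 0, 0.0]]

```text
time: 18.58
eef_pos: [0.4583, 0.1671, 0.0834]
tcp_rot: [1.0, -0.023, -0.001, 0.002]
contact_force: [0.4, 1.0, -0.7]
opening: 0.27
```

```bash
python3 - <<'E'
from h import *
goto([.4585+.0025,.222,.083],-.045)
im=read_camera('wrist')
cv2.imwrite('pics/w16b.png',cv2.resize(im[:,:,::-1],None,fx=1.55,fy=1.55,interpolation=cv2.INTER_CUBIC))
im=read_camera('scene')[160:270,250:390,::-1]; cv2.imwrite('pics/s16.png',cv2.resize(im,None,fx=5,fy=5,interpolation=cv2.INTER_CUBIC))
E
```

```text
t 18.57 turn [ 0.21  0.11 -0.04] shift [ 0.0001 -0.055   0.0002] F [ 0.4  1.  -0.7] pos [0.4583 0.1671 0.0834] open 0.27
```

View pics/w16b.png

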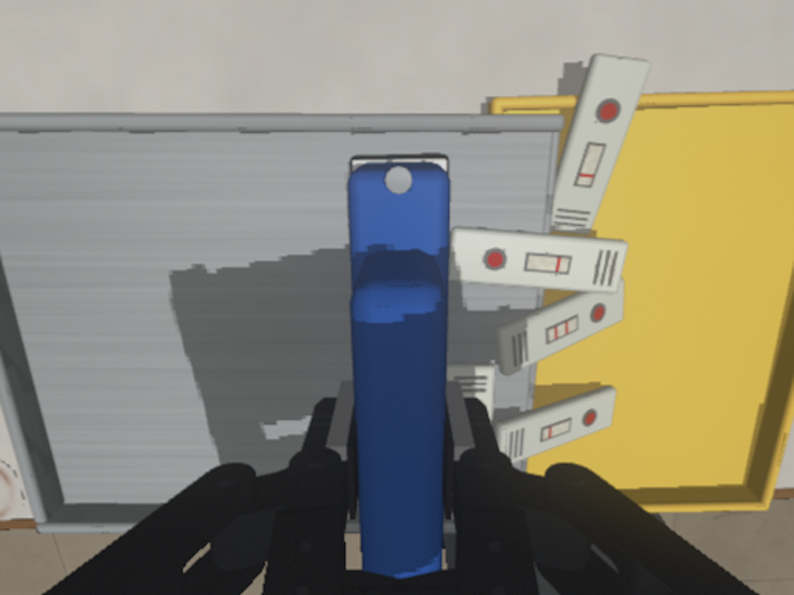

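View pics/s16.png

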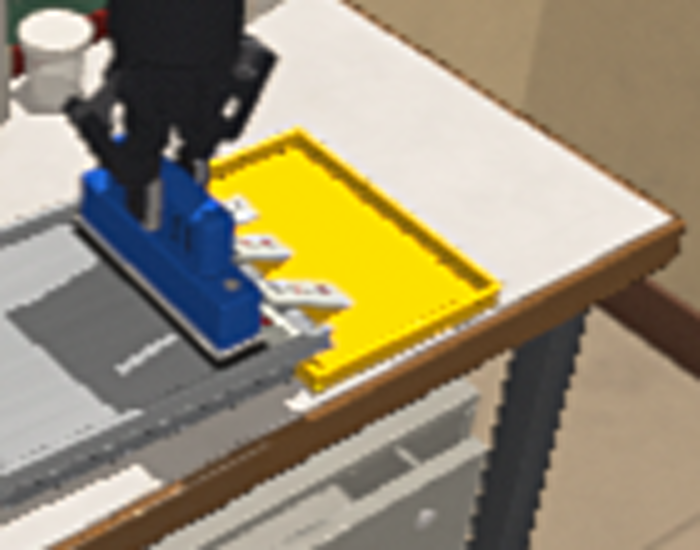

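The swung cassette's tail has come off the lip; it now lies with its tip on the pan rim, and two others are tipping in. Continue.

move_arm:
  plan:
    - [[0, 0, 0, 0, 0.006, 0, 0.0], [0, 0, 0, 0, 0.012, 0, 0.0], [0, 0, 0, 0, 0.018, 0, 0.0], [0, 0, 0, 0, 0.024, 0, 0.0], [0, 0, 0, 0, 0.03, 0, 0.0]]

```text
time: 19.3
eef_pos: [0.4569, 0.1364, 0.0834]
tcp_rot: [1.0, -0.023, -0.001, 0.002]
contact_force: [-1.2, 0.8, -1.5]
opening: 0.27
```

```bash
python3 - <<'E'
from h import *
goto([.4585+.0025,.222,.083],-.045)
im=read_camera('wrist')
cv2.imwrite('pics/w17b.png',cv2.resize(im[:,:,::-1],None,fx=1.55,fy=1.55,interpolation=cv2.INTER_CUBIC))
E
```

```text
t 19.3 turn [ 0.24  0.13 -0.07] shift [ 0.0002 -0.0857  0.0001] F [-1.2  0.8 -1.5] pos [0.4569 0.1364 0.0834] open 0.27
```

View pics/w17b.png

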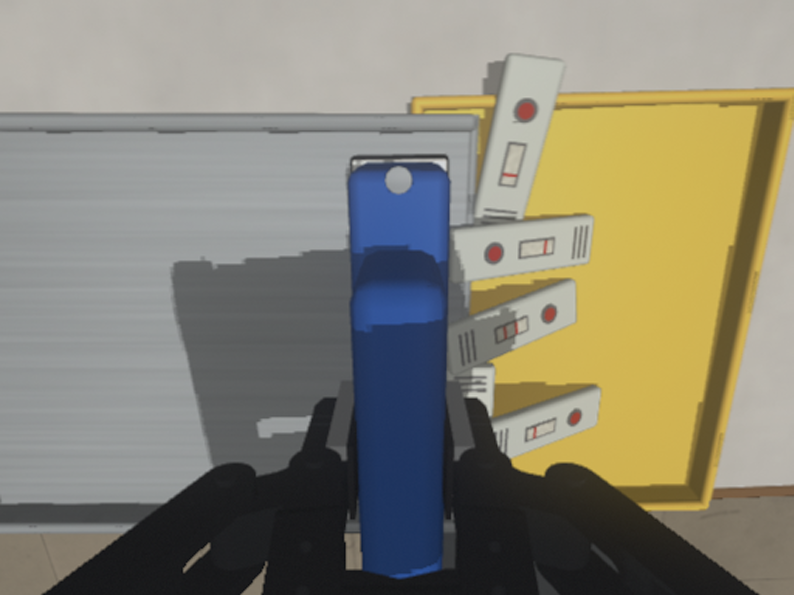

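Four are sliding over the lip as wanted. Foot front is at tray y ≈ -0.104; go on past the lip.

move_arm:
  plan:
    - [[0, 0, 0, 0, 0.006, 0, 0.0], [0, 0, 0, 0, 0.012, 0, 0.0], [0, 0, 0, 0, 0.018, 0, 0.0], [0, 0, 0, 0, 0.024, 0, 0.0], [0, 0, 0, 0, 0.028, 0, 0.0]]

```text
time: 19.98
eef_pos: [0.4555, 0.1075, 0.0835]
tcp_rot: [1.0, -0.023, -0.001, 0.002]
contact_force: [-0.1, -0.8, -2.4]
opening: 0.27
```

```bash
python3 - <<'E'
from h import *
goto([.4585+.0025,.222,.083],-.045)
im=read_camera('wrist')
cv2.imwrite('pics/w18b.png',cv2.resize(im[:,:,::-1],None,fx=1.55,fy=1.55,interpolation=cv2.INTER_CUBIC))
im=read_camera('scene')[160:270,250:390,::-1]; cv2.imwrite('pics/s18.png',cv2.resize(im,None,fx=5,fy=5,interpolation=cv2.INTER_CUBIC))
E
```

```text
t 19.98 turn [ 0.27  0.15 -0.1 ] shift [ 0.0002 -0.1147 -0.    ] F [-0.1 -0.8 -2.4] pos [0.4555 0.1075 0.0835] open 0.27
```

View pics/w18b.png

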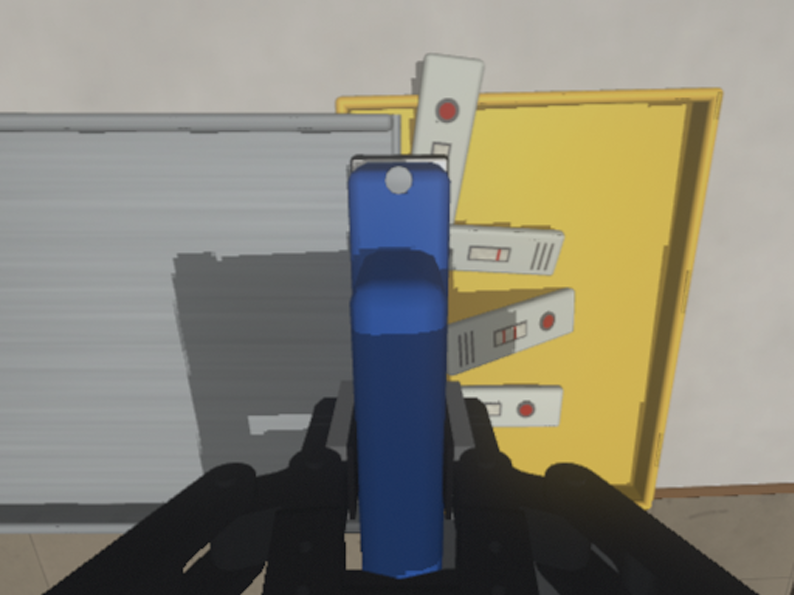

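View pics/s18.png

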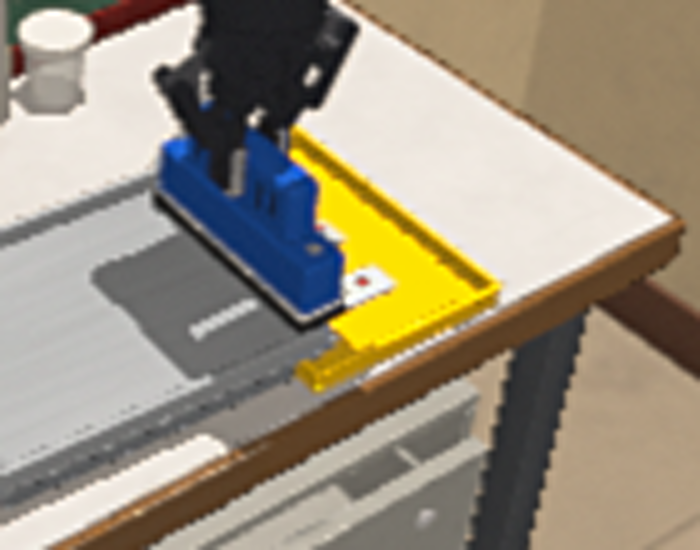

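move_arm:
  plan:
    - [[0, 0, 0, 0, 0.005, 0, 0.0], [0, 0, 0, 0, 0.01, 0, 0.0], [0, 0, 0, 0, 0.013, 0, 0.0], [0, 0, 0, 0, 0.013, 0, 0.0], [0, 0, 0, 0, 0.013, 0, 0.0]]

```text
time: 20.7
eef_pos: [0.4548, 0.0945, 0.0836]
tcp_rot: [1.0, -0.024, -0.001, 0.002]
contact_force: [0.3, -0.3, -2.3]
opening: 0.267
```

move_arm:
  plan:
    - [[0, 0, 0, 0, -0.005, -0.001, 0.0], [0, 0, 0, 0, -0.03, -0.002, 0.0], [0, 0, 0, 0, -0.08, -0.002, 0.0], [0, 0, 0, 0, -0.13, -0.002, 0.0], [0, 0, 0, 0, -0.13, -0.002, 0.0]]

```text
time: 21.32
eef_pos: [0.4609, 0.2275, 0.0853]
tcp_rot: [1.0, -0.021, -0.001, 0.002]
contact_force: [0.5, -0.7, -1.6]
opening: 0.269
```

```bash
python3 - <<'E'
from h import *
goto([.4585+.0025,.222,.083],-.045)
im=read_camera('wrist')
cv2.imwrite('pics/w19b.png',cv2.resize(im[:,:,::-1],None,fx=1.55,fy=1.55,interpolation=cv2.INTER_CUBIC))
im=read_camera('scene')[160:270,250:390,::-1]; cv2.imwrite('pics/s19.png',cv2.resize(im,None,fx=5,fy=5,interpolation=cv2.INTER_CUBIC))
E
```

```text
t 21.32 turn [0.23 0.1  0.15] shift [0.0003 0.0055 0.0023] F [ 0.5 -0.7 -1.6] pos [0.4609 0.2275 0.0853] open 0.269
```

View pics/w19b.png

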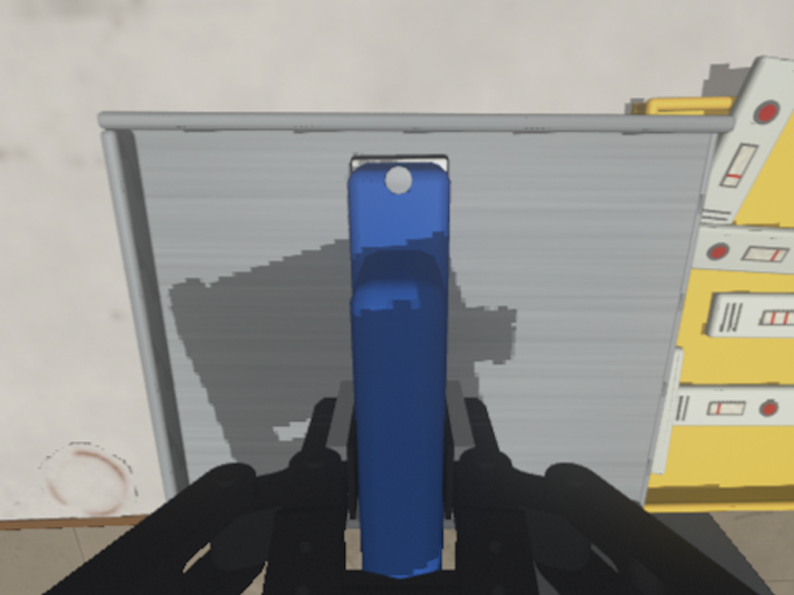

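View pics/s19.png

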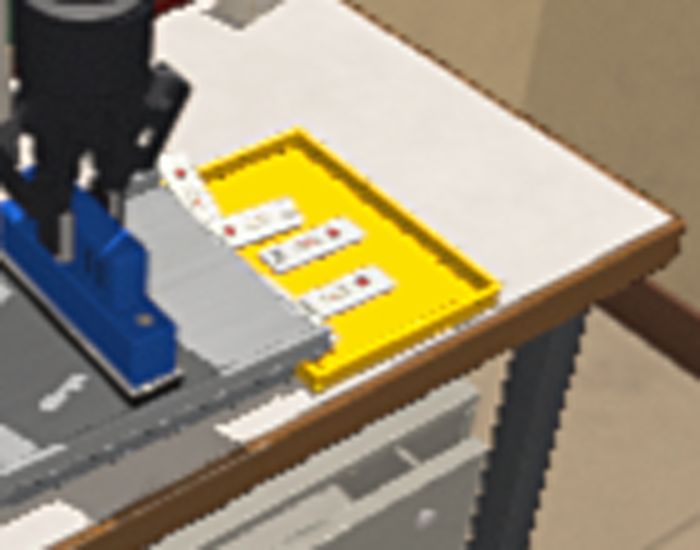

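The deck is empty. One cassette shows only as a sliver along the lip at (668,410), and one leans on the pan's far rim. I'll set the wiper down and inspect with the wrist camera.

move_arm:
  plan:
    - [[0.2, 0.1, 0, 0, -0.02, 0, 0.0], [0.2, 0.1, 0, 0, -0.03, 0.001, 0.0], [0.2, 0.1, 0, 0, -0.03, 0.002, 0.0], [0.2, 0.1, 0, 0, -0.03, 0.003, 0.0], [0.2, 0.1, 0, 0, -0.03, 0.003, 0.0]]

```text
time: 22.05
eef_pos: [0.4623, 0.2551, 0.0831]
tcp_rot: [1.0, -0.023, -0.001, 0.0]
contact_force: [-3.8, 1.4, 5.5]
opening: 0.271
```

move_arm:
  plan:
    - [[0, 0, 0, 0, 0, 0, 0.0], [0, 0, 0, 0, 0, 0, 0.06], [0, 0, 0, 0, 0, 0, 0.06], [0, 0, 0, 0, 0, 0, 0.06], [0, 0, 0, 0, 0, -0.02, 0.06]]

```text
time: 22.68
eef_pos: [0.4609, 0.2545, 0.1014]
tcp_rot: [1.0, -0.023, -0.003, 0.001]
contact_force: [-0.2, 0.4, 0.1]
opening: 0.706
```

move_arm:
  plan:
    - [[0, 0, 0, 0, 0, -0.03, 0.06], [0, 0, 0, 0, 0.01, -0.07, 0.06], [0, 0, 0, -0.005, 0.06, -0.08, 0.06], [0, 0, 0, -0.01, 0.12, -0.08, 0.06], [0, 0, 0, -0.015, 0.18, -0.08, 0.06]]

```text
time: 23.3
eef_pos: [0.4378, 0.0741, 0.1824]
tcp_rot: [1.0, -0.022, -0.002, 0.001]
contact_force: [-0.6, -0.1, 0.4]
opening: 0.701
```

move_arm:
  plan:
    - [[0, 0, 0, 0, 0.04, 0, 0.06], [0, 0, 0, 0, 0.08, 0, 0.06], [0, 0, 0, 0, 0.08, 0, 0.06], [0, 0, 0, 0, 0.08, 0, 0.06], [0, 0, 0, 0, 0.08, 0, 0.06]]

```text
time: 23.92
eef_pos: [0.4342, -0.0049, 0.1825]
tcp_rot: [1.0, -0.021, -0.002, 0.001]
contact_force: [-0.1, 0.5, -0.7]
opening: 0.701
```

```bash
python3 - <<'E'
from h import *
goto([.4585+.0025,.222,.083],-.045)
im=read_camera('wrist')
cv2.imwrite('pics/w20b.png',cv2.resize(im[:,:,::-1],None,fx=1.55,fy=1.55,interpolation=cv2.INTER_CUBIC))
E
```

```text
t 23.93 turn [0.13 0.22 0.12] shift [ 0.0174 -0.2281  0.0989] F [-0.1  0.5 -0.7] pos [ 0.4342 -0.0049  0.1825] open 0.701
```

View pics/w20b.png

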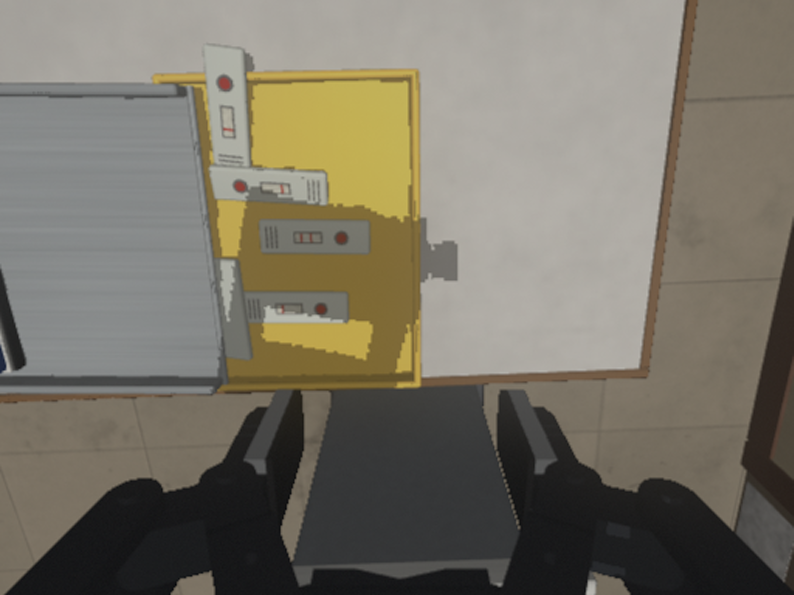

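Pan is home. Three cassettes lie inside, one leans on the +x rim, and one lies tight along the lip at (235,310). I need an oblique view to tell whether that last one leans on the lip.

move_arm:
  plan:
    - [[8, 0, 0, 0.005, 0.015, 0.02, 0.06], [17, 0, 0, 0.01, 0.03, 0.045, 0.06], [25, 0, 0, 0.018, 0.045, 0.07, 0.06], [25, 0, 0, 0.018, 0.045, 0.07, 0.06], [25, 0, 0, 0.018, 0.045, 0.07, 0.06]]

```text
time: 24.6
eef_pos: [0.4502, -0.0501, 0.1128]
tcp_rot: [0.976, -0.021, 0.002, -0.215]
contact_force: [1.0, 0.3, 0.2]
opening: 0.704
```

```bash
python3 - <<'E'
from h import *
im=read_camera('wrist')
cv2.imwrite('pics/w21b.png',cv2.resize(im[:,:,::-1],None,fx=1.55,fy=1.55,interpolation=cv2.INTER_CUBIC))
goto([.434,-.005,.1825],-.045)
E
```

```text
t 24.65 turn [-24.79   0.2    0.2 ] shift [-0.0185 -0.0691 -0.0442] F [0.6 0.3 0.1] pos [ 0.4505 -0.05    0.1134] open 0.702
```

View pics/w21b.png

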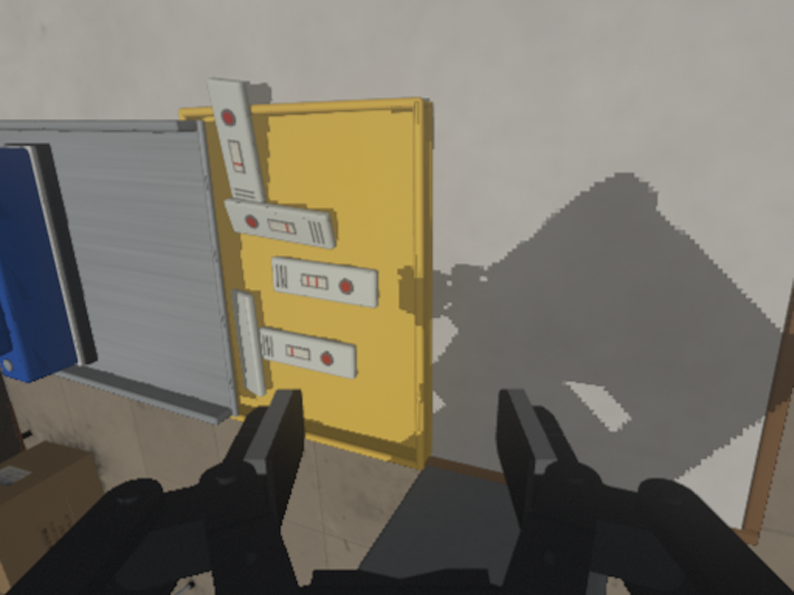

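```bash
python3 - <<'E'
from h import *
im=cv2.imread('pics/w21b.png'); cv2.imwrite('pics/w21z.png',cv2.resize(im[60:440,170:450],None,fx=2,fy=1.55,interpolation=cv2.INTER_CUBIC)[:590])
im=cv2.imread('pics/w21b.png'); cv2.imwrite('pics/w21y.png',cv2.resize(im[270:420,200:380],None,fx=4,fy=4,interpolation=cv2.INTER_CUBIC))
E
```

```text
(no output)
```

View pics/w21y.png

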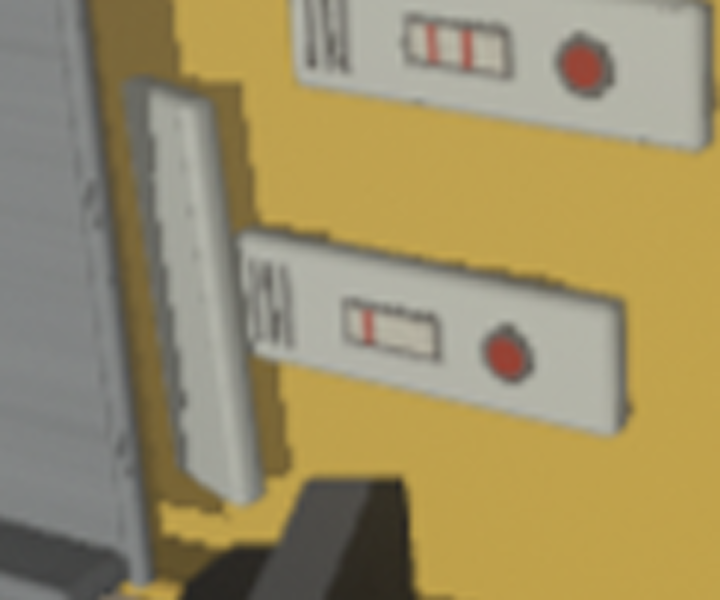

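```bash
cat > tri.py <<'E'
from h import *
c=get_calibration('wrist');K=np.array(c['mtx']);H=np.array(c['hand_eye'])
def kk(p,q):
    T=np.eye(4);T[:3,:3]=R.from_quat(q).as_matrix();T[:3,3]=p; return K,T@H
k20=kk([.4342,-.0049,.1825],(R.from_matrix(np.array([[np.cos(-.045),np.sin(-.045),0],[np.sin(-.045),-np.cos(-.045),0],[0,0,-1.]]))*R.from_rotvec([-.13,-.22,-.12],degrees=True)).as_quat())
s=get_state(); k21=kk(s['eef_pos'],s['tcp_rot'])
f=lambda p:(np.array(p)+.5)/1.55-.5
y=-.045;r=np.array([[np.cos(y),-np.sin(y)],[np.sin(y),np.cos(y)]])
def tri(a,b):
    A=[];B=[]
    for ke,uv in((k20,f(a)),(k21,f(b))):
        P=bp(ke,uv,0)[0];o=ke[1][:3,3];d=(P-o)/np.linalg.norm(P-o);M=np.eye(3)-np.outer(d,d);A.append(M);B.append(M@o)
    X=np.linalg.lstsq(np.vstack(A),np.hstack(B),rcond=None)[0]
    t=(X[:2]-[.4585,.222])@r
    return (np.r_[t,X[2]]*1000).round(1)
E
python3 - <<'E'
from tri import *
for n,a,b in [('c3 corner R',(370,221),(378,269)),('pan corner +x -y',(419,70),(430,98)),('c1 tip L',(204,44),(209,78)),('c1 tip R',(244,49),(248,83)),('c1 tail R',(250,166),(266,203)),('rail end top outer',(187,84),(198,119)),('lip near end',(224,386),(237,413)),
 ('c5 R bot',(250,358),(260,396)),('c5 R top',(239,262),(252,294)),('c5 L bot',(222,358),(246,388))]: print(n,tri(a,b))
E
```

```text
c3 corner R [  14.6 -209.2    5.1]
pan corner +x -y [ 100.7 -238.8    8.9]
c1 tip L [ 111.2 -124.9   26.9]
c1 tip R [ 109.3 -143.9   20.1]
c1 tail R [  46.9 -137.4    6.1]
rail end top outer [  91.7 -112.9   25.7]
lip near end [ -93.9 -109.6   19.3]
c5 R bot [ -75.7 -128.8   17.3]
c5 R top [  -9.8 -126.3   12.4]
c5 L bot [ -82.1 -105.2    3.9]
```

```bash
python3 - <<'E'
import cv2
im=cv2.imread('pics/w20b.png'); cv2.imwrite('pics/w20y.png',cv2.resize(im[220:400,170:370],None,fx=3.9,fy=3.2,interpolation=cv2.INTER_CUBIC))
E
```

```text
(no output)
```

View pics/w20y.png

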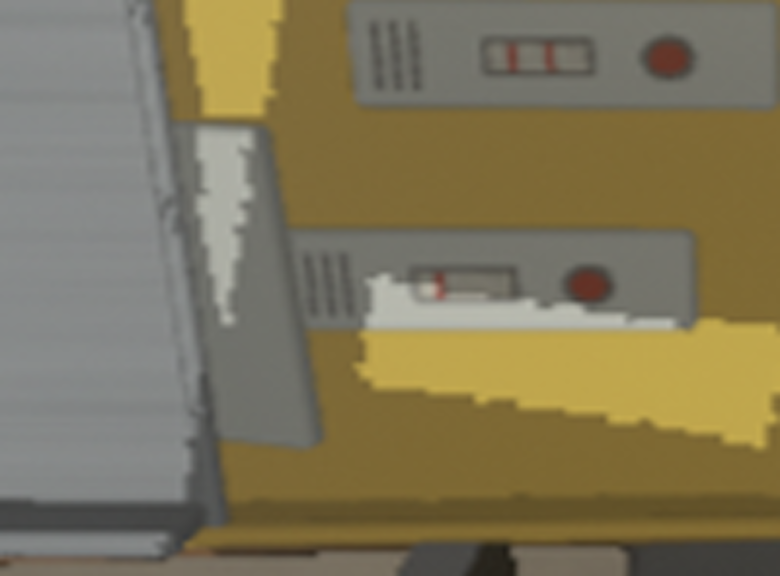

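View pics/w21z.png

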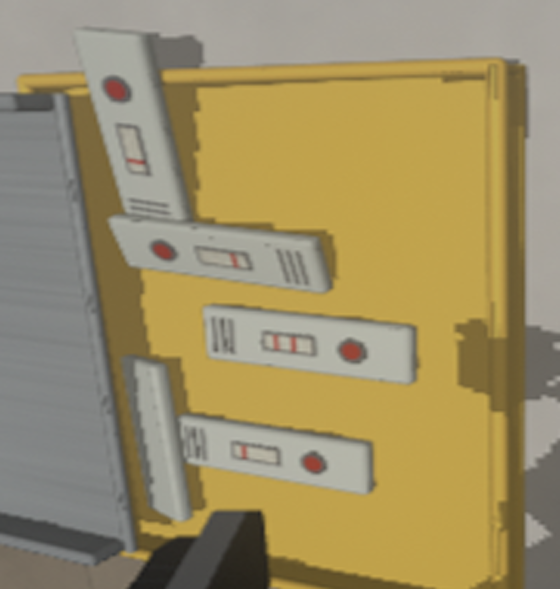

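Oblique view: the lip-side cassette has its north edge low in the pan (z ≈ 4 mm), its south edge propped on another cassette's end (z ≈ 15 mm), with yellow floor visible between it and the lip. So it is not touching the lip (22 mm). The other leans on the pan's rim about 10 mm clear of the tray. Next, level the tool, check pan home and wiper pose.

```bash
python3 - <<'E'
from tri import *
T=lambda p,z:(bp(k20,f(p),z)[:,:2]-[.4585,.222])@r
print('rear corners',(T([[419,70],[419,387]],.018)*1000).round(1).tolist()); print('lip',(T([[194,90],[221,384]],.026)*1000).round(1).tolist())
E
```

```text
rear corners [[99.6, -238.5], [-96.7, -241.4]]
lip [[88.6, -116.4], [-90.2, -110.8]]
```

move_arm:
  plan:
    - [[-8, 0, 0, 0, -0.01, -0.03, 0.06], [-16, 0, 0, -0.01, -0.03, -0.05, 0.06], [-24.5, 0, 0, -0.015, -0.05, -0.08, 0.06], [-24.5, 0, 0, -0.015, -0.05, -0.1, 0.06], [-24.5, 0, 0, -0.015, -0.05, -0.1, 0.06]]

```text
time: 25.28
eef_pos: [0.437, -0.0458, 0.2276]
tcp_rot: [1.0, -0.02, 0.001, -0.002]
contact_force: [0.9, -0.8, 0.1]
opening: 0.701
```

```bash
python3 - <<'E'
from fit import *
goto([.434,-.005,.1825],-.045)
for n,(a,b,c,d) in dict(scene=(200,150,400,290),side=(190,130,390,280)).items():
    im=read_camera(n); 
    cv2.imwrite(f'pics/{n}5c.png',cv2.resize(im[b:d,a:c,::-1],None,fx=3.9,fy=3.9,interpolation=cv2.INTER_CUBIC))
    q=cut_out(n,'wiper_mid')
    if q:
        m=q[0]['pixels'].astype(np.float32); W=[(l,w,a+.026,b+.026) for l,w,a,b in WIP]; print(n,q[0]['p'],fit({n:m},W,(.460,.254,-.045)))
    for d in pinpoint(n,'wiper_mid')[:1]: print(d['p'],bp(cam(n),d['centre'],.07))
    for nm in ['marker_red','amber_bottle','strip_box','specimen_cup_1']:
        for d in pinpoint(n,nm)[:1]: print(n,nm,round(d['p'],2),bp(cam(n),d['centre'],0)[0,:2].round(3))
E
```

```text
t 25.27 turn [-0.24 -0.16  0.31] shift [-0.0047 -0.0405  0.0453] F [ 0.9 -0.8  0.1] pos [ 0.437  -0.0458  0.2276] open 0.701
scene 0.64 (array([ 0.4594,  0.2559, -0.0821]), np.float64(0.075))
0.91 [[0.46827198 0.24100133 0.07      ]]
scene marker_red 0.81 [0.404 0.547]
scene amber_bottle 0.68 [0.646 0.471]
scene strip_box 0.88 [ 0.716 -0.114]
scene specimen_cup_1 0.65 [0.703 0.081]
side 0.61 (array([ 0.4602,  0.256 , -0.1082]), np.float64(0.09))
0.65 [[0.45571008 0.24993919 0.07      ]]
side marker_red 0.52 [0.394 0.553]
side amber_bottle 0.63 [0.64  0.468]
side strip_box 0.7 [ 0.69  -0.123]
side specimen_cup_1 0.75 [0.705 0.075]
```

View pics/scene5c.png

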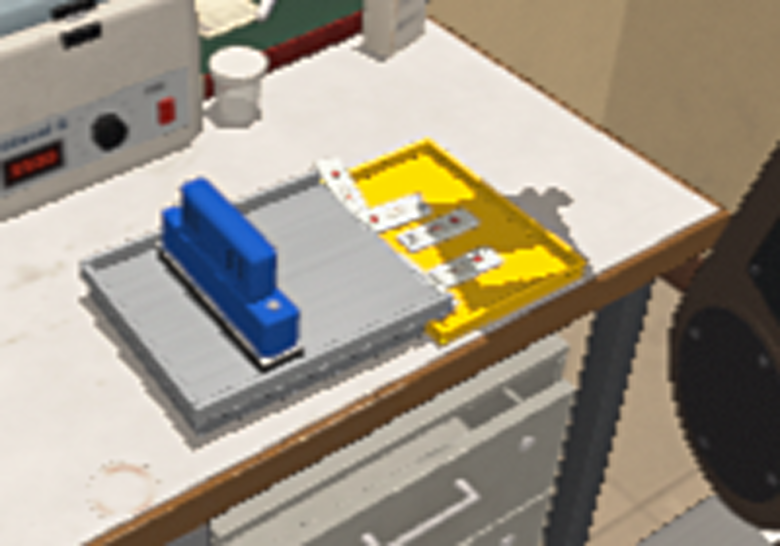

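View pics/side5c.png

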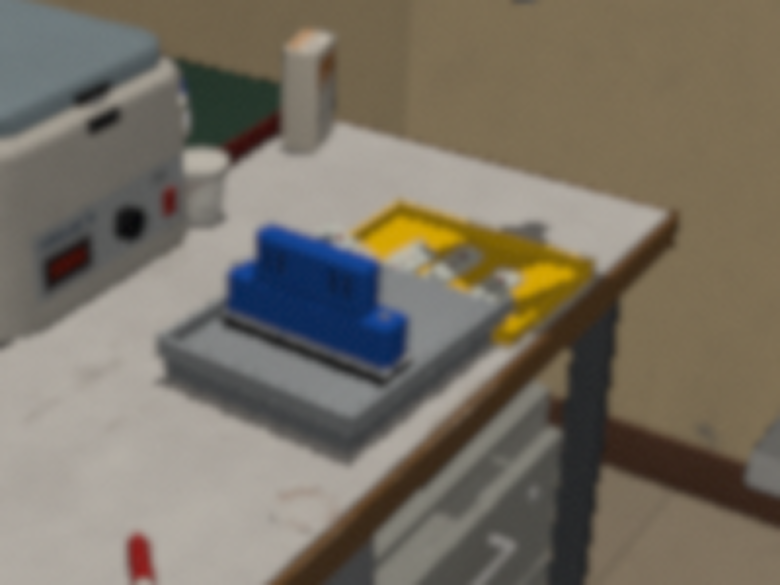

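Wiper upright on the deck, bystanders where they were (within detection noise). One more look, straight down on the rail end, to be sure the leaning cassette clears the tray.

move_arm:
  plan:
    - [[0, 0, 0, 0.01, -0.05, 0, 0.06], [0, 0, 0, 0.02, -0.1, 0, 0.06], [0, 0, 0, 0.02, -0.15, 0, 0.06], [0, 0, 0, 0.02, -0.15, 0, 0.06], [0, 0, 0, 0.02, -0.15, 0, 0.06]]

```text
time: 26.6
eef_pos: [0.462, 0.1031, 0.2257]
tcp_rot: [1.0, -0.02, -0.001, -0.002]
contact_force: [0.1, -0.6, -0.9]
opening: 0.702
```

```bash
python3 - <<'E'
from h import *
goto([.434,-.005,.1825],-.045)
ke=cam('wrist');im=read_camera('wrist')
cv2.imwrite('pics/w22.png',im[:,:,::-1]);cv2.imwrite('pics/w22c.png',cv2.resize(im[0:230,150:400,::-1],None,fx=3.1,fy=2.6,interpolation=cv2.INTER_CUBIC))
E
```

```text
t 26.6 turn [-0.27  0.17  0.28] shift [-0.0235  0.1093  0.0428] F [ 0.1 -0.6 -0.9] pos [0.462  0.1031 0.2257] open 0.702
```

View pics/w22c.png

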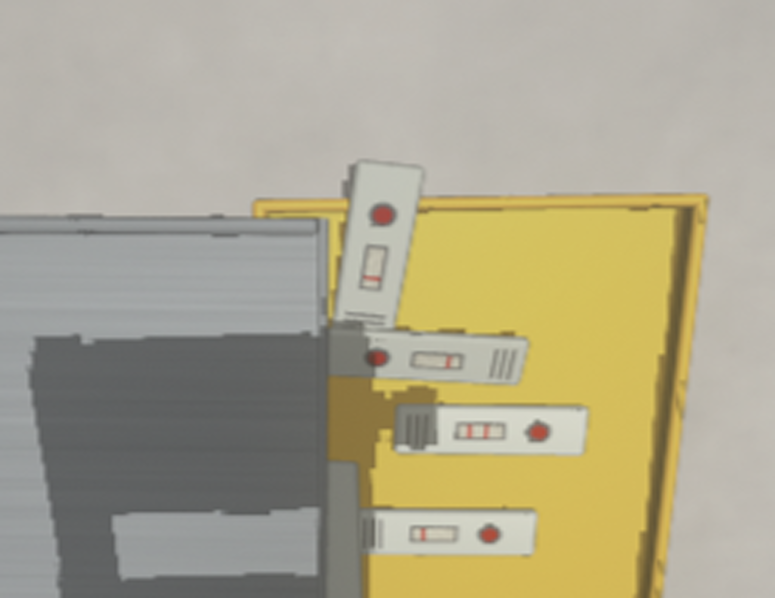

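```bash
python3 - <<'E'
import re
s=open('tri.py').read().replace("s=get_state(); k21=kk(s['eef_pos'],s['tcp_rot'])","k21=kk([.4505,-.05,.1134],(lambda q:q/np.linalg.norm(q))(np.array([.9763,-.021,.002,-.2150])))")
open('tri.py','w').write(s)
from tri import *
for n,a,b in [('c2 LT',(210,167),(225,199)),('c2 LB',(214,199),(233,231)),('c2 RT',(328,172),(335,212)),('c2 RB',(325,205),(332,247)),('c3 LT',(262,220),(273,257)),('c3 LB',(262,250),(276,287)),('c3 RT',(370,221),(378,269)),('lip mid',(207,236),(221,270))]: print(n,tri(a,b))
im=cv2.imread('pics/w20b.png'); cv2.imwrite('pics/w20x.png',cv2.resize(im[30:270,150:400],None,fx=3,fy=2.4,interpolation=cv2.INTER_CUBIC))
E
```

```text
c2 LT [  48.1 -116.3   16.3]
c2 LB [  28.6 -114.5   10.8]
c2 RT [  44.4 -184.2    7.2]
c2 RB [  24.7 -181.4    7.4]
c3 LT [  15.7 -142.6   10.6]
c3 LB [  -4.1 -139.9    6.9]
c3 RT [  14.6 -208.9    5.4]
lip mid [   7.4 -111.5   21.2]
```

View pics/w20x.png

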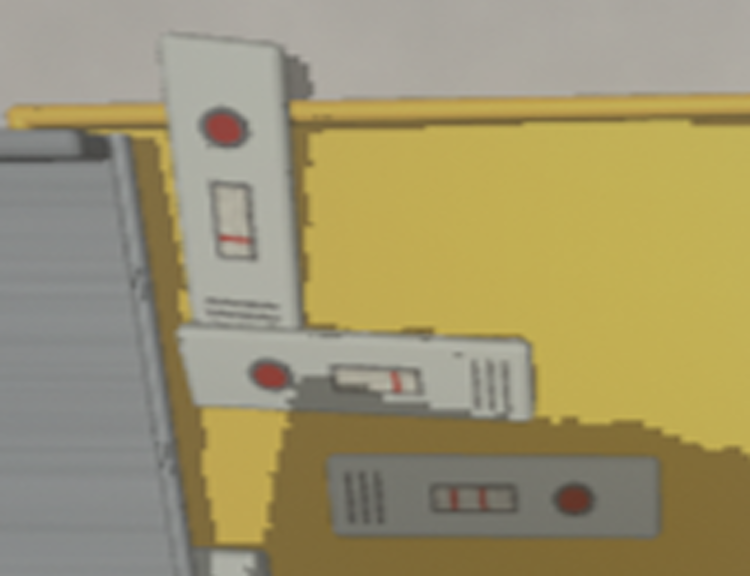

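Every cassette shows a gap to the lip. The one whose end sits nearest is 11–16 mm up, well below the lip. Arm is clear of everything; handing in.

```bash
python3 - <<'E'
from plant import *
print(ticket.sign_off())
E
```

```text
the job is handed in; nothing more can be done
None
```

I pushed the pan home, centred it, and wiped all five cassettes over the lip into it. The wiper is standing upright on the empty deck, and I handed the job in at about 27 s of the 64 s allowed. No verdict was reported.

**What the last checks showed**
- **Pan:** its rear edge is at tray y ≈ -0.239 to -0.241. It is about 2 mm off centre and square to about 0.02 rad.
- **Wiper:** it stands at about (0.46, 0.255), seen upright on the deck in the scene and side views.
- **Bystanders:** all four were detected where they started, within a few mm to about 2 cm of detection noise.
- **Gripper:** it stayed above and behind the cassettes the whole time, and nothing suggested it touched one.

**What is less than perfect**
- One cassette swung round and lies with its tip on the pan's +x rim, sticking out about 10 mm. Its centre is inside the pan, and I judged it about 10 mm clear of the tray.
- Another lies partly under the lip, propped on a neighbour. Where measured, its edges were 4–17 mm up, below the lip's underside at 22 mm.
- A third ends level with the lip but sits 11–16 mm up.
- I judged all of these as not touching the tray from visible gaps and triangulation good to only a few mm, not from a contact measurement. At one pan corner the triangulation was 9 mm too low in height.

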